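# Change the bench over to the other supply at its lock toggles

## Robot

A 6-joint arm with a two-finger parallel gripper is mounted at the origin on the work surface. World frame = base frame: x ahead of the robot, y to its left, z up, the work surface at z = 0. Lengths are in m, angles in rad, forces in N, time in s.
With the tool pointing down it reaches from about 0.35 to 0.85 m from the base axis. Payload 8.1 kg.
Tool frame: the origin (TCP) lies at the very end of the fingers, on their centre line; the grasp point (between the pads) lies robot.grip_point_offset behind it (robot.grip_point_offset is the distance from the TCP to the grasp point, in m); z points along the fingers, y is the line along which they close (so a half turn about z gives the same grasp; the last joint's range is limited). The gripper opens to 93 mm and grips with 3 to 60 N. Pads are 15 mm wide; open, the fingers measure 128 mm over their backs; the gripper's body (75 mm by 188 mm) begins 65 mm behind the grasp point.
Start: joints at [1.089, 0.13, 1.488, -0, 1.523, -0.085], TCP at [0.232, 0.553, 0.219] pointing down, gripper open.
Joint ranges: [-2.96, 2.96], [-0.89, 2.26], [0.02, 2.5], [-1.34, 4.48], [0, 2.73], [-2.66, 2.66]. Speed limits (rad/s): [2.39, 2.39, 2.79, 3.14, 3.14, 3.14].

## Interface

Orientations are given as a rotation vector (axis times angle).
In Python, from plant import robot, eyes gives the robot as it stands. The module is installed in compiled form; this text tells all that it offers.
- The arm moves only by the tool apply_moves, never from a script. Its argument "steps" is one flat list of numbers, 7 for each row, row after row: the shift along the tool's x, y, z in units of 30 mm (1.0 is 30 mm), then the turn, a rotation vector about the tool's x, y, z in units of 6 degrees (1.0 is 6 degrees), then the opening in per cent of the stroke, from 0 (shut) to 100 (fully open). In form: [dx, dy, dz, ax, ay, az, fingers, dx, dy, dz, ax, ay, az, fingers, ...]. A call has 1 to 12 rows; each row shifts and turns the commanded pose from where the row before left it, along the tool's axes as they then stand; what a row does not reach is not made up. A row lasts 1/12 s, in which the tool goes at most 41.7 mm and 7.16 degrees, less where a joint would pass 70% of its speed; a pose out of reach is approached as far as the arm can. A call is refused whole if a number of a shift passes 1 or a number of a turn 1, either way. A call with a gripper value outside its range is refused whole. The fingers move at their own pace and stop on an object; "grip_force" is the grip in N (left out, the last holds). Time passes only in rows, so rows that do not move let the fingers close. It gives the time, the measured TCP pose, the force, the opening and the grip force at its end, in the units of the state.
- robot.read_state(): the state, without advancing time (a new reading comes with each control period).
- eyes.read_camera(name): name is "scene" or "top" or "wrist"; returns the picture (420x560x3 uint8, red, green, blue); there is no depth.
- eyes.calibration(name): a dict with "K" (3x3 intrinsics, pixels), "k1" (the pictures are not rectified: a ray, as slopes to the right and down, at radius r is drawn at 1 + k1 r^2 times it, then the intrinsics apply), "R" (3x3) and "t" (3): a world point X has camera coordinates R X + t. Camera axes: x right, y down, z forward; pixel columns grow to the right and rows downward; lengths in m; the calibration is good to about 2 mm. A picture is of the moment at which its call begins: read the wrist's pose just before it. calibration takes no time and is no camera call; for the wrist camera it gives the pose at the moment of the call.
- robot.close_job(): hands the job in; it is judged then, once.
Trained networks look in the newest picture that a camera, given by its name, has taken for a name from the list of things; names that differ only in an ending like _2 or _b are one class to them, and where a whole thing is asked for, a point or a joint stands for the part that bears it (a point fixed in the world has none). Each returns a list of dicts, best first, with "conf" (0 to 1); they miss things now and then, are a little off and sometimes report something else, mostly with a low value. They report only what shows in the picture. A call takes as long as a camera call.
- eyes.search_frame(camera, thing): "rect" ([left, top, width, height] in pixels, round what is visible of it).
- eyes.place_of(camera, thing): "xy" ([column, row] in pixels: a listed point, or the origin of a listed thing).
The state is a dict: "t": time; "q": joint angles; "dq": joint speeds; "joint_torque": joint torques, N m; "tool_pos": TCP position; "orientation": TCP orientation; "force": force on the tool from outside, world axes, zero at the start; "wrist_torque": the same for the moment, N m; "opening": finger opening in m; "gripper_force": force on a finger pad.
Only numpy, scipy, OpenCV 4.12 (cv2) and the standard library are available. Lean on these libraries where they do the work, as an engineer would, in place of code of your own. Each camera call takes 0.05 s, during which the arm holds its last target. There are 200 camera calls.

## Task

Two bench supplies stand here, one switched on (lever up, towards its display head) and one off (lever down, towards you): change over from the one to the other. First switch off the one that is on, then switch on the other, so that the two are never on together; each lever is locked until you pull its collar out along it, and must be left fully thrown with the collar dropped home. Keep the supplies standing firm on their feet, not dragged or tipped up by the pull, and leave the other things on the bench alone.

Things in the scene. Friction and masses are not known exactly. Their poses are not given: they have to be found in the camera images.
- supply_live: The supply that is switched on at the start (its lever thrown up the panel). Sizes in mm. Grey bench supply, loose on rubber feet, about 2.4 kg, 142 deep, 130 wide. Origin: on the bench below the toggle's middle; z up, +x to its display head (away from the operator), y left. Its switch panel slopes 35 deg, facing -x: 32 high at x=-62, 75 at the origin, 90 at x=+22.
- supply_live_head (a point): Middle of the upper front edge of the display module, 10 in +x of the supply's origin, 226 high. The module is 130 wide, 162 to 226 high, and juts out over the head below it, whose face is at x=+22; both end at x=+80. A gripper coming straight down on the lever meets it: come in square to the panel, leaning about 35 deg towards the operator. Axes as the supply's.
- supply_live_lever (a joint): Lever of the lock toggle, hinged about the supply's y. Rad: 0 = square to the panel, positive = up the panel towards the head (ON), negative = down the panel (OFF). Stops at +-0.37; only beyond about 0.32 can the collar drop home, so push it over until the stop is felt. Stays where left; unlocked, 1 to 2 N at the collar swing it.
- supply_live_collar (a joint): Lift of the lever's sprung collar along it, m: 0 = home (locked). Its end stop, 0.005 to 0.013, differs from switch to switch; the last 1 mm before it frees the lever, else a pin under the collar is caught by the locking cheeks. Spring 3 N at first, 6 N at the stop; about 12 N tip the supply. Let go at either end of the throw it drops home; on the way across it stays perched, unlocked.
- supply_live_pivot (a point): The lever's pivot, about which all of it swings: 5 mm in +x of the supply's origin, 68 high, 8 mm behind the panel's face. z axis out along the lever, y along the hinge (the supply's y).
- supply_live_grip (a point): Centre of the knurled steel collar, a plain sleeve 18 in diameter, 22 long; 45 from the pivot with it home. Axes as the pivot's. Below it a steel crown, 16 wide along y, stands up to 25 out from the panel (33 from the pivot). Nothing else within 45 to either side along y; a 16 mm wide, 11 high knob sits in the panel's lower left corner.
- supply_live_tip (a point): Centre of the 13 mm steel ball on the lever's free end, 75 from the pivot; between it and the collar is a bare 7 mm rod.
- supply_idle: The supply that is switched off at the start (its lever thrown down the panel). Sizes in mm. Grey bench supply, loose on rubber feet, about 2.4 kg, 142 deep, 130 wide. Origin: on the bench below the toggle's middle; z up, +x to its display head (away from the operator), y left. Its switch panel slopes 35 deg, facing -x: 32 high at x=-62, 75 at the origin, 90 at x=+22.
- supply_idle_head (a point): Middle of the upper front edge of the display module, 10 in +x of the supply's origin, 226 high. The module is 130 wide, 162 to 226 high, and juts out over the head below it, whose face is at x=+22; both end at x=+80. A gripper coming straight down on the lever meets it: come in square to the panel, leaning about 35 deg towards the operator. Axes as the supply's.
- supply_idle_lever (a joint): Lever of the lock toggle, hinged about the supply's y. Rad: 0 = square to the panel, positive = up the panel towards the head (ON), negative = down the panel (OFF). Stops at +-0.37; only beyond about 0.32 can the collar drop home, so push it over until the stop is felt. Stays where left; unlocked, 1 to 2 N at the collar swing it.
- supply_idle_collar (a joint): Lift of the lever's sprung collar along it, m: 0 = home (locked). Its end stop, 0.005 to 0.013, differs from switch to switch; the last 1 mm before it frees the lever, else a pin under the collar is caught by the locking cheeks. Spring 3 N at first, 6 N at the stop; about 12 N tip the supply. Let go at either end of the throw it drops home; on the way across it stays perched, unlocked.
- supply_idle_pivot (a point): The lever's pivot, about which all of it swings: 5 mm in +x of the supply's origin, 68 high, 8 mm behind the panel's face. z axis out along the lever, y along the hinge (the supply's y).
- supply_idle_grip (a point): Centre of the knurled steel collar, a plain sleeve 18 in diameter, 22 long; 45 from the pivot with it home. Axes as the pivot's. Below it a steel crown, 16 wide along y, stands up to 25 out from the panel (33 from the pivot). Nothing else within 45 to either side along y; a 16 mm wide, 11 high knob sits in the panel's lower left corner.
- supply_idle_tip (a point): Centre of the 13 mm steel ball on the lever's free end, 75 from the pivot; between it and the collar is a bare 7 mm rod.
- servo_rig: Bystander: small servo arm on a pine board 240 x 75 x 20, about 120 high in all, between or near the supplies. Origin: centre of the board's underside, board along x.
- caliper: Bystander: steel caliper lying flat, 225 long, 12 high, origin at its middle.
- screwdriver: Bystander: screwdriver 190 long lying along its x.
- wrench: Bystander: wrench 160 long lying along its x.
- tape: Bystander: roll of tape lying flat, 90 across, 22 high.
- cleaner: Bystander: white plastic bottle, 60 across, 150 high, upright.
- cup: Bystander: mug, 76 across, 85 high, upright.

How it is judged:
By the outcome, as a careful person would: the job done as asked, in the order asked, and still so for the second after the job is handed in, with the robot touching nothing.
It also fails if it takes over 70 s, if anything falls off the work surface, if the arm or the gripper's body presses on something with over 40 N, if the wrist force passes 120 N, or if a joint passes its speed limit or range.

## Working session

There is one attempt and no reset: what is moved stays moved. The work goes in short steps, Python scripts to look and compute and a tool call to move; the robot and the scene stay as the last step left them, time stands still between calls to the robot, and variables do not carry over. Pictures are saved under pics/ and viewed, at most 10 in all, crops included, and the job is handed in when it is done.

Besides the shell and the picture viewer there is one more tool, called after "Call:" by a JSON object that holds its "name" and its "arguments", one argument or row to a line. apply_moves: Moves the arm, as the interface text tells. Its arguments: {"type":"object","properties":{"steps":{"type":"array"},"grip_force":{"type":"number"}},"required":["steps"]}

```bash
mkdir -p pics; cat > h.py <<'E'
import numpy as np, cv2
from scipy.spatial.transform import Rotation as Ro
from plant import robot, eyes
np.set_printoptions(precision=4,suppress=True)
def ray(cam,xy,c=None):
    c=c or eyes.calibration(cam);K=np.array(c["K"]);R=np.array(c["R"]);t=np.array(c["t"])
    d=np.linalg.solve(K,[xy[0],xy[1],1.]);rd=np.hypot(d[0],d[1]);r=rd
    for _ in range(20): r=rd/(1+c["k1"]*r*r)
    s=r/rd if rd>0 else 1
    return -R.T@t, R.T@np.array([d[0]*s,d[1]*s,1])
def proj(cam,X,c=None):
    c=c or eyes.calibration(cam);p=np.array(c["R"])@X+c["t"];u=p[:2]/p[2];u=u*(1+c["k1"]*(u@u))
    K=np.array(c["K"]);return K[:2,:2]@u+K[:2,2]
def atz(cam,xy,z,c=None):
    o,d=ray(cam,xy,c);return o+d*(z-o[2])/d[2]
E
python3 - <<'E'
from h import *
s=robot.read_state();print({k:s[k] for k in s}, robot.grip_point_offset)
for n in("scene","top"):
    im=eyes.read_camera(n);cv2.imwrite(f"pics/{n}.png",im[...,::-1])
    c=eyes.calibration(n);print(n,-np.array(c["R"]).T@c["t"])
    for w in("live","idle"):
        for p in("","_head","_pivot","_grip","_tip"):
            r=eyes.place_of(n,"supply_"+w+p);print(w+p,[(np.round(a["xy"],1),round(a["conf"],2)) for a in r[:3]])
        print([(np.round(a["rect"]),a["conf"]) for a in eyes.search_frame(n,"supply_"+w)[:2]])
E
```

```text
{'t': 0.0, 'q': array([ 1.0886,  0.1312,  1.4893, -0.    ,  1.523 , -0.0854]), 'dq': array([ 0.0003, -0.0006,  0.0005, -0.0001, -0.001 , -0.0014]), 'joint_torque': array([ -0.0009, -55.9838, -49.1758,   0.0765,   0.0354,  -0.0002]), 'tool_pos': array([0.2316, 0.5529, 0.2176]), 'orientation': array([-0.6191, -3.0795,  0.0028]), 'force': array([ 0.3528, -0.3482,  0.4626]), 'wrist_torque': array([ 0.0348, -0.0557,  0.0014]), 'gripper_force': 0.0, 'opening': 0.0931488392450707} 0.0188
scene [ 0.2213 -0.9267  0.9335]
live [(array([253.7, 219.8]), 0.7)]
live_head [(array([255.2, 165.3]), 0.96), (array([290.8, 255.4]), 0.19)]
live_pivot [(array([251.7, 203.6]), 0.59)]
live_grip [(array([250.4, 196.7]), 0.6)]
live_tip [(array([243.7, 184.7]), 0.42), (array([256.8, 220.4]), 0.25)]
[(array([238., 160.,  45.,  70.]), 0.56)]
idle [(array([306.6, 304. ]), 0.95), (array([354.8, 359.1]), 0.65), (array([300.3, 286.5]), 0.5)]
idle_head [(array([313. , 244.5]), 0.97)]
idle_pivot []
idle_grip [(array([299.1, 286.8]), 0.48)]
idle_tip [(array([291.2, 281.2]), 0.47), (array([253.1, 202. ]), 0.39)]
[(array([279., 223.,  72., 102.]), 0.95)]
top [ 0.3776 -0.0343  1.4681]
live [(array([200.3, 222. ]), 0.84)]
live_head [(array([188.6, 204.6]), 0.87)]
live_pivot [(array([197.6, 216.1]), 0.57)]
live_grip [(array([192.1, 217. ]), 0.59)]
live_tip [(array([188.6, 218.8]), 0.51)]
[(array([164., 173.,  70.,  71.]), 0.75)]
idle [(array([357.6, 211.1]), 0.75)]
idle_head []
idle_pivot [(array([361.8, 209. ]), 0.68)]
idle_grip [(array([365.5, 220. ]), 0.59)]
idle_tip [(array([366.1, 226.8]), 0.6), (array([286.6, 210. ]), 0.46)]
[(array([336., 168.,  58.,  69.]), 0.79), (array([275., 131.,  26.,  27.]), 0.6)]
```

View pics/scene.png

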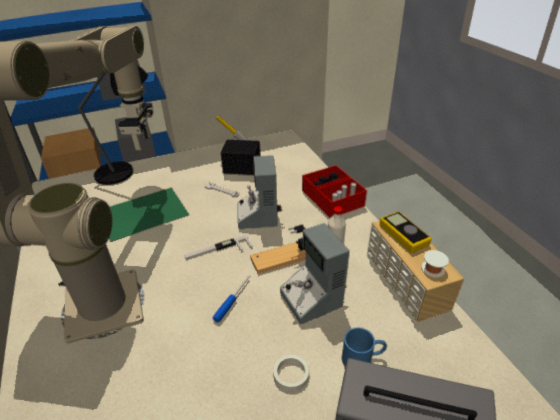

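View pics/top.png

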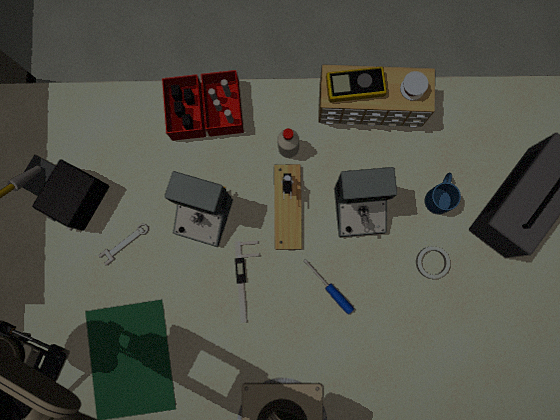

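```bash
cat >> h.py <<'E'
from scipy.optimize import least_squares
def pts(a):
    th=a-np.radians(35);d=np.array([np.sin(th),0,np.cos(th)]);P=np.array([.005,0,.068])
    return {"":np.zeros(3),"_head":np.array([.01,0,.226]),"_pivot":P,"_grip":P+.045*d,"_tip":P+.075*d}
def wx(p,v): 
    c,s=np.cos(p[2]),np.sin(p[2]);return np.array([p[0]+c*v[0]-s*v[1],p[1]+s*v[0]+c*v[1],v[2]])
def fit(obs,a,p0,fs=2):
    # obs: (cam calib, name, xy, weight)
    L=pts(a);f=lambda p:np.concatenate([w*(proj(None,wx(p,L[n]),c)-xy) for c,n,xy,w in obs])
    r=least_squares(f,p0,loss="soft_l1",f_scale=fs);return r.x,r.fun.reshape(-1,2)
E
python3 - <<'E'
from h import *
T=eyes.calibration("top");S=eyes.calibration("scene")
O={"live":[(S,"",(253.7,219.8)),(S,"_head",(255.2,165.3)),(S,"_pivot",(251.7,203.6)),(S,"_grip",(250.4,196.7)),(S,"_tip",(243.7,184.7)),(T,"",(200.3,222)),(T,"_head",(188.6,204.6)),(T,"_pivot",(197.6,216.1)),(T,"_grip",(192.1,217)),(T,"_tip",(188.6,218.8))],
"idle":[(S,"",(306.6,304)),(S,"_head",(313,244.5)),(S,"_grip",(299.1,286.8)),(S,"_tip",(291.2,281.2)),(T,"",(357.6,211.1)),(T,"_pivot",(361.8,209)),(T,"_grip",(365.5,220)),(T,"_tip",(366.1,226.8))]}
for w in O:
  for a in(.37,-.37):
    o=[(c,n,np.array(x),1.) for c,n,x in O[w]]
    p0=atz("top",O[w][4 if w=="idle" else 5][2],0);p,r=fit(o,a,[p0[0],p0[1],0.]);print(w,a,p,np.abs(r).sum(),"\n",r.T)
E
```

```text
live 0.37 [ 0.5523  0.2249 -0.5977] 26.79218307447053 
 [[-0.8308 -3.3769  1.397  -0.915   3.3108  1.1988 -1.0067  0.5951  0.7567
   0.5032]
 [-2.6473 -0.2717 -1.0401 -4.3945  0.5769 -1.3811  1.63    0.0597  0.4398
  -0.4601]]
live -0.37 [ 0.5579  0.2211 -1.3072] 53.20567698786121 
 [[  0.9247  -2.6518   2.6429  -2.1761   0.4889   2.5626   2.22     2.7468
   -6.9451 -13.8731]
 [ -2.4303   0.8267  -0.3467  -3.7698   1.4205  -3.3563   1.6228  -0.976
    0.6463   0.5781]]
idle 0.37 [ 0.5511 -0.2216  0.0562] 69.41422380004673 
 [[-5.1797 -6.7943  1.0969  6.7788  1.9304  0.7556 -0.4128  0.7692]
 [-0.0643  1.1115 -8.6114 -9.6328  8.8966  6.1577 -2.8962 -8.3262]]
idle -0.37 [ 0.5724 -0.2213  0.0775] 19.301176569186424 
 [[ 1.3711  0.5458 -0.4875 -0.5949  1.6432  0.4088 -0.6169  0.629 ]
 [-2.3138 -1.1474 -2.95    1.5702  1.4172 -1.6638 -0.0105  1.9309]]
```

```bash
cat >> h.py <<'E'
def target(p,lean,dist,off=(0,0,0),tcp=True,a=None):
    """tool leaning `lean` deg, its grasp point at pivot+dist*dir(a) (a lever angle; None: along tool)"""
    l=np.radians(lean); th=-l if a is None else a-np.radians(35)
    g=np.array([.005+dist*np.sin(th),0,.068+dist*np.cos(th)])+off
    z=np.array([np.sin(l),0,-np.cos(l)]); x=np.cross([0,1,0],z)
    R=Ro.from_euler("z",p[2]).as_matrix()@np.c_[x,[0,1,0],z]
    return wx(p,g)+R[:,2]*robot.grip_point_offset, R
def need(pos,R,cur=None):
    s=robot.read_state()
    p0,R0=cur or (s["tool_pos"],Ro.from_rotvec(s["orientation"]).as_matrix())
    rv=Ro.from_matrix(R0.T@R).as_rotvec()/np.radians(6)
    print("turn units",rv,"then shift units (final frame)",R.T@(pos-p0)/.03,"first frame",R0.T@(pos-p0)/.03)
E
python3 - <<'E'
from h import *
c=eyes.calibration("wrist");s=robot.read_state();R0=Ro.from_rotvec(s["orientation"]).as_matrix()
print("cam in tool",R0.T@(-np.array(c["R"]).T@c["t"]-s["tool_pos"]),"\n",np.array(c["R"])@R0,c["K"])
p=np.array([.555,.224,-.24]);t=target(p,35,.17);print(t);need(*t)
E
```

```text
cam in tool [ 0.0655  0.0001 -0.1661] 
 [[ 0.0004  1.      0.0007]
 [-0.9705  0.0006 -0.2413]
 [-0.2413 -0.0006  0.9705]] [[346.9066   0.     273.5088]
 [  0.     346.9066 209.7925]
 [  0.       0.       1.    ]]
(array([0.4756, 0.2434, 0.1919]), array([[-0.7957,  0.2377,  0.5571],
       [ 0.1947,  0.9713, -0.1363],
       [-0.5736,  0.    , -0.8192]]))
turn units [-0.4574 -5.8211 -1.4501] then shift units (final frame) [-7.9649 -8.1046  6.6664] first frame [-11.4866  -6.3896   0.8927]
```

Call:
{"name": "apply_moves", "arguments": {
  "steps": [0, 0, 0, -0.08, -0.97, -0.24, 50, 0, 0, 0, -0.08, -0.97, -0.24, 50, 0, 0, 0, -0.08, -0.97, -0.24, 50, 0, 0, 0, -0.08, -0.97, -0.24, 50, 0, 0, 0, -0.08, -0.97, -0.24, 50, 0, 0, 0, -0.08, -0.97, -0.24, 50],
  "grip_force": 20
}}

```text
t: 1.8
tool_pos: [0.2317, 0.5543, 0.22]
orientation: [0.303, 2.51, -0.089]
force: [-0.3, -1.1, -0.6]
opening: 0.0576
gripper_force: 0.0
```

Call:
{"name": "apply_moves", "arguments": {
  "steps": [-0.66, -0.68, 0.56, 0, 0, 0, 50, -0.66, -0.68, 0.56, 0, 0, 0, 50, -0.66, -0.68, 0.56, 0, 0, 0, 50, -0.66, -0.68, 0.56, 0, 0, 0, 50, -0.66, -0.68, 0.56, 0, 0, 0, 50, -0.66, -0.68, 0.56, 0, 0, 0, 50, -0.66, -0.68, 0.56, 0, 0, 0, 50, -0.66, -0.68, 0.56, 0, 0, 0, 50, -0.66, -0.68, 0.56, 0, 0, 0, 50, -0.66, -0.68, 0.56, 0, 0, 0, 50, -0.66, -0.68, 0.56, 0, 0, 0, 50, -0.66, -0.66, 0.5, 0, 0, 0, 50]
}}

```text
t: 2.8
tool_pos: [0.4747, 0.2412, 0.1906]
orientation: [0.305, 2.514, -0.092]
force: [0.3, 0.5, -0.3]
opening: 0.0461
gripper_force: 0.0
```

Call:
{"name": "apply_moves", "arguments": {
  "steps": [0, 0, 0, 0, 0, 0, 50, 0, 0, 0, 0, 0, 0, 50]
}}

```text
t: 2.97
tool_pos: [0.4748, 0.241, 0.1908]
orientation: [0.31, 2.514, -0.093]
force: [-0.1, -0.2, 0.2]
opening: 0.0466
gripper_force: 0.0
```

```bash
cat > look.py <<'E'
import sys
from h import *
w,a,out=sys.argv[1],float(sys.argv[2]),sys.argv[3]
p0=np.array(eval(sys.argv[4]))
c=eyes.calibration("wrist");im=eyes.read_camera("wrist")
obs=[]
for p in("","_head","_pivot","_grip","_tip"):
    r=eyes.place_of("wrist","supply_"+w+p)
    print(p,[(np.round(b["xy"],1),round(b["conf"],2)) for b in r[:3]],"pred",proj(None,wx(p0,pts(a)[p]),c))
    if r and p in("_pivot","_grip","_tip"): obs.append((c,p,np.array(r[0]["xy"]),1.))
if len(obs)>1:
    f=lambda p:np.concatenate([proj(None,wx([p[0],p[1],p0[2]],pts(p[2])[n]),c)-x for _,n,x,_ in obs])
    r=least_squares(f,[p0[0],p0[1],a],loss="soft_l1",f_scale=2);print("fit x,y,lever",r.x,r.fun)
s=robot.read_state();print(s["tool_pos"],s["force"],s["t"])
cv2.imwrite(out,im[...,::-1])
E
python3 look.py live .37 pics/w1.png "[.555,.224,-.24]"
```

```text
[(array([272.6, 147.3]), 0.89)] pred [275.8743 146.5218]
_head [] pred [278.2291 379.349 ]
_pivot [(array([100.2, 204.9]), 0.64), (array([276.7, 195.8]), 0.61)] pred [276.3796 197.0271]
_grip [(array([275.4, 231. ]), 0.88), (array([273.8, 252.6]), 0.23)] pred [276.8281 226.8249]
_tip [(array([273.4, 254.7]), 0.82)] pred [277.1947 251.3168]
fit x,y,lever [0.5644 0.2185 0.3064] [172.9274  -0.3363  -2.2598   0.7992  -0.2491  -0.4275]
[0.4736 0.2439 0.1907] [-0.0346  0.3653 -0.4313] 3.2667
```

View pics/w1.png

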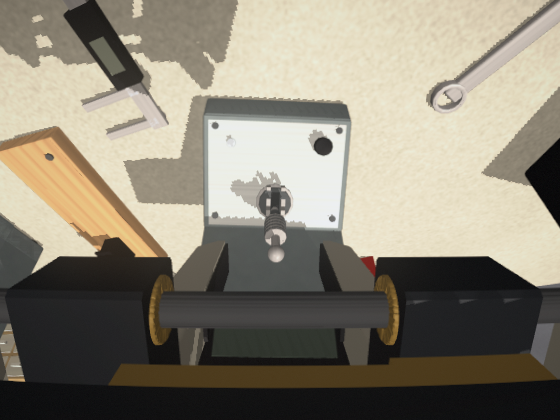

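```bash
python3 - <<'E'
from h import *
c=eyes.calibration("wrist")
# panel corners (front lower edge z=.032,x=-.062; y=+-.065): print prediction for yaws
for yaw in(-.22,-.25,-.28):
    obs={"_pivot":(276.7,195.8),"_grip":(275.4,231.),"_tip":(275,254.7)}
    for a in(.37,):
        f=lambda p:np.concatenate([proj(None,wx([p[0],p[1],yaw],pts(a)[n]),c)-x for n,x in obs.items()])
        r=least_squares(f,[.555,.224],loss="soft_l1");print(yaw,a,r.x,r.fun)
    for v in((-.062,.065,.032),(-.062,-.065,.032),(.022,.065,.09),(.022,-.065,.09)): print(proj(None,wx([*r.x,yaw],np.array(v)),c))
im=cv2.imread("pics/w1.png")[80:280,180:380];cv2.imwrite("pics/w1c.png",cv2.resize(im,None,fx=3,fy=3,interpolation=2))
E
```

```text
-0.22 0.37 [0.5574 0.2255] [-1.2775  4.2718  0.1282 -1.0463  0.6136 -0.24  ]
[349.2396 116.0526]
[199.3916 118.4672]
[345.3681 228.8287]
[206.5364 230.5468]
-0.25 0.37 [0.5574 0.2253] [-1.676   4.2748  0.0658 -1.0443  0.827  -0.2389]
[350.7604 117.9754]
[200.9152 116.5393]
[344.1106 230.1129]
[205.2844 229.2739]
-0.28 0.37 [0.5573 0.2251] [-2.0693  4.2677  0.009  -1.0456  1.0464 -0.2363]
[352.1957 119.924 ]
[202.5346 114.6391]
[342.8125 231.3664]
[204.0847 227.9705]
```

View pics/w1c.png

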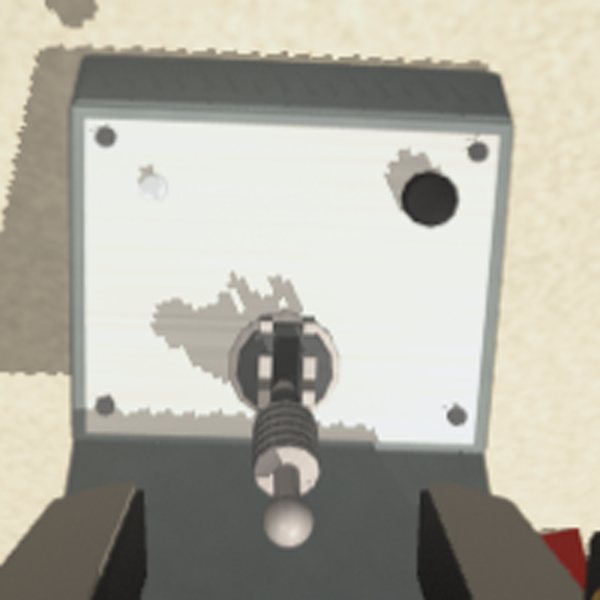

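```bash
python3 - <<'E'
from h import *
p=np.array([.5573,.2250,-.295])
pos,R=target(p,35,.047,a=.37);print(pos);need(pos,R)
E
```

```text
[0.5617 0.2237 0.0982]
turn units [ 0.331 -0.001  0.43 ] then shift units (final frame) [-0.6955  0.2077  4.2484] first frame [-0.7012  0.0288  4.2524]
```

Call:
{"name": "apply_moves", "arguments": {
  "steps": [0, 0, 0, 0.33, 0, 0.43, 50, -0.7, 0.2, 0.25, 0, 0, 0, 50, 0, 0, 0.6, 0, 0, 0, 50, 0, 0, 0.6, 0, 0, 0, 50, 0, 0, 0.6, 0, 0, 0, 50, 0, 0, 0.6, 0, 0, 0, 50, 0, 0, 0.6, 0, 0, 0, 50, 0, 0, 0, 0, 0, 0, 50, 0, 0, 0, 0, 0, 0, 50]
}}

```text
t: 4.02
tool_pos: [0.5449, 0.2271, 0.1216]
orientation: [0.374, 2.509, -0.12]
force: [-0.4, 0.4, 0.1]
opening: 0.0465
gripper_force: 0.0
```

```bash
python3 look.py live .37 pics/w2.png "[.5573,.225,-.295]"; python3 - <<'E'
from h import *
need(*target(np.array([.5573,.2250,-.295]),35,.047,a=.37))
E
```

```text
[(array([268.3, 132.8]), 0.64)] pred [276.0428 132.2226]
_head [] pred [276.9886 517.6116]
_pivot [] pred [276.2274 201.8518]
_grip [(array([270.7, 247. ]), 0.66)] pred [276.5079 247.9342]
_tip [(array([267.5, 290.6]), 0.58)] pred [276.7584 289.9731]
fit x,y,lever [0.5536 0.2221 0.4021] [-1.3177  0.0068  1.0969 -0.0108]
[0.546  0.2278 0.1241] [-0.4811 -0.4578  0.2283] 4.3167
turn units [ 0.0045  0.0108 -0.0182] then shift units (final frame) [0.0509 0.0202 1.016 ] first frame [0.0521 0.0196 1.0159]
```

View pics/w2.png

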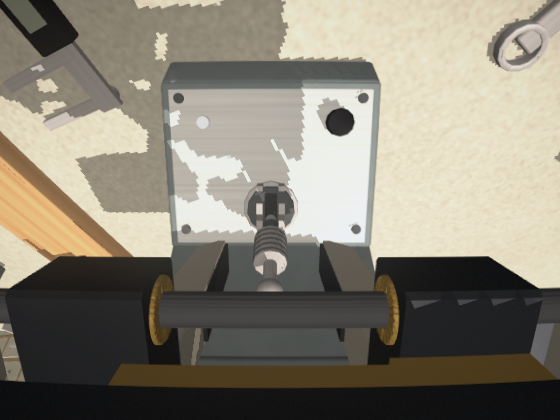

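Call:
{"name": "apply_moves", "arguments": {
  "steps": [0.03, -0.08, 0.33, 0, 0, 0, 50, 0, 0, 0.35, 0, 0, 0, 50, 0, 0, 0.35, 0, 0, 0, 50, 0, 0, 0, 0, 0, 0, 40, 0, 0, 0, 0, 0, 0, 36]
}}

```text
t: 4.73
tool_pos: [0.5609, 0.2187, 0.0953]
orientation: [0.376, 2.509, -0.121]
force: [-0.4, 0.2, -0.4]
opening: 0.0373
gripper_force: 0.0
```

```bash
python3 look.py live .37 pics/w3.png "[.5565,.222,-.295]"; python3 - <<'E'
from h import *
need(*target(np.array([.5565,.222,-.295]),35,.047,a=.37))
E
```

```text
[(array([273.3, 136.5]), 0.74)] pred [276.5878 134.1989]
_head [] pred [278.404 620.696]
_pivot [] pred [276.9341 215.2629]
_grip [(array([278.6, 273.1]), 0.84)] pred [277.3979 273.3315]
_tip [(array([275.9, 332.1]), 0.88)] pred [277.8332 329.281 ]
fit x,y,lever [0.553  0.2228 0.4271] [-1.6999 -0.0045  1.3285  0.0076]
[0.5615 0.22   0.0975] [-0.2657 -0.3419  0.0098] 5.0333
turn units [-0.0054  0.0045 -0.0179] then shift units (final frame) [ 0.0075  0.0153 -0.036 ] first frame [ 0.0075  0.0153 -0.036 ]
```

View pics/w3.png

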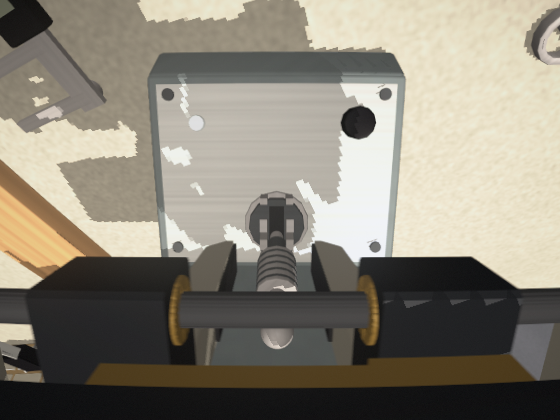

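Call:
{"name": "apply_moves", "arguments": {
  "steps": [0, 0, 0, 0, 0, 0, 18, 0, 0, 0, 0, 0, 0, 10, 0, 0, 0, 0, 0, 0, 5, 0, 0, 0, 0, 0, 0, 5, 0, 0, 0, 0, 0, 0, 5],
  "grip_force": 20
}}

```text
t: 5.45
tool_pos: [0.5614, 0.2199, 0.0972]
orientation: [0.375, 2.507, -0.118]
force: [-0.9, 0.4, 1.7]
opening: 0.0174
gripper_force: 20.0
```

```bash
cat > st.py <<'E'
from h import *
import sys
s=robot.read_state();R=Ro.from_rotvec(s["orientation"]).as_matrix()
p=np.array(eval(sys.argv[1]))
g=s["tool_pos"]-R[:,2]*robot.grip_point_offset
v=Ro.from_euler("z",-p[2]).as_matrix()@(g-[p[0],p[1],0])-[.005,0,.068]
print("t",s["t"],"open",s["opening"],"pad",s["gripper_force"],"F tool",R.T@s["force"],"F supply frame",Ro.from_euler("z",-p[2]).as_matrix()@s["force"],"M",s["wrist_torque"])
th=np.arctan2(v[0],v[2]);print("grasp rel pivot",v,"lever",th+np.radians(35),"r",np.hypot(v[0],v[2]))
E
python3 st.py "[.5565,.222,-.295]"
```

```text
t 5.45 open 0.017389734235950857 pad 20.000126659870148 F tool [-0.1095  0.1194 -1.9497] F supply frame [-1.0287  0.1206  1.6597] M [0.1024 0.2431 0.0266]
grasp rel pivot [-0.0105 -0.0005  0.0446] lever 0.3795402941999853 r 0.04582758744116031
```

Call:
{"name": "apply_moves", "arguments": {
  "steps": [-0.012, 0, -0.031, 0, 0, 0, 5, -0.012, 0, -0.031, 0, 0, 0, 5, -0.012, 0, -0.031, 0, 0, 0, 5, -0.012, 0, -0.031, 0, 0, 0, 5, 0, 0, 0, 0, 0, 0, 5]
}}

```text
t: 5.87
tool_pos: [0.5603, 0.2201, 0.1009]
orientation: [0.375, 2.507, -0.118]
force: [2.8, 2.5, -2.6]
opening: 0.0175
gripper_force: 20.0
```

```bash
python3 st.py "[.5565,.222,-.295]"
```

```text
t 5.8667 open 0.017488472727548506 pad 19.999340772628784 F tool [-0.0932  3.2038  3.2887] F supply frame [ 1.9686  3.2005 -2.64  ] M [0.4623 0.1698 0.2615]
grasp rel pivot [-0.0116 -0.0007  0.0483] lever 0.3754655377595022 r 0.049639352263522306
```

Call:
{"name": "apply_moves", "arguments": {
  "steps": [-0.012, 0, -0.031, 0, 0, 0, 5, 0, 0, 0, 0, 0, 0, 5]
}}

```text
t: 6.03
tool_pos: [0.5601, 0.2202, 0.1018]
orientation: [0.375, 2.507, -0.118]
force: [1.6, 2.8, -3.6]
opening: 0.0178
gripper_force: 20.0
```

```bash
python3 st.py "[.5565,.222,-.295]"
```

```text
t 6.0333 open 0.0177626198265803 pad 19.999463260173798 F tool [1.4305 3.1393 3.3651] F supply frame [ 0.7638  3.1384 -3.5767] M [0.5555 0.2763 0.2803]
grasp rel pivot [-0.0119 -0.0007  0.0492] lever 0.37435913256179265 r 0.0506111168863765
```

Call:
{"name": "apply_moves", "arguments": {
  "steps": [-0.012, 0, -0.031, 0, 0, 0, 5, 0, 0, 0, 0, 0, 0, 5]
}}

```text
t: 6.2
tool_pos: [0.5598, 0.2202, 0.1028]
orientation: [0.375, 2.507, -0.118]
force: [2.6, 1.8, -4.4]
opening: 0.0178
gripper_force: 20.0
```

```bash
python3 st.py "[.5565,.222,-.295]"
```

```text
t 6.2 open 0.017791664337728316 pad 19.999451637268066 F tool [0.9589 2.4944 4.7526] F supply frame [ 1.9444  2.4911 -4.4432] M [0.6144 0.3176 0.3042]
grasp rel pivot [-0.0121 -0.0007  0.0502] lever 0.37446701912815605 r 0.05161245010324629
```

Call:
{"name": "apply_moves", "arguments": {
  "steps": [-0.012, 0.015, -0.031, 0, 0, 0, 5, 0, 0, 0, 0, 0, 0, 5]
}}

```text
t: 6.37
tool_pos: [0.5596, 0.2204, 0.1036]
orientation: [0.375, 2.507, -0.119]
force: [2.9, -0.3, -4.8]
opening: 0.0175
gripper_force: 20.0
```

```bash
python3 st.py "[.5565,.222,-.295]"
```

```text
t 6.3667 open 0.01747239050475813 pad 19.999364018440247 F tool [0.3885 0.5462 5.5411] F supply frame [ 2.8595  0.5366 -4.7632] M [0.35   0.3548 0.1527]
grasp rel pivot [-0.0123 -0.0006  0.051 ] lever 0.37374323110023067 r 0.05247818756175769
```

Call:
{"name": "apply_moves", "arguments": {
  "steps": [-0.012, 0, -0.031, 0, 0, 0, 5, 0, 0, 0, 0, 0, 0, 5]
}}

```text
t: 6.53
tool_pos: [0.5594, 0.2205, 0.1046]
orientation: [0.375, 2.507, -0.119]
force: [2.4, -0.2, -5.0]
opening: 0.0177
gripper_force: 20.0
```

```bash
python3 st.py "[.5565,.222,-.295]"
```

```text
t 6.5333 open 0.01773218931236887 pad 19.99930053949356 F tool [0.8977 0.5457 5.4588] F supply frame [ 2.3948  0.5376 -4.9878] M [0.3348 0.4179 0.0925]
grasp rel pivot [-0.0126 -0.0006  0.052 ] lever 0.3732705032443985 r 0.053468633182112195
```

Call:
{"name": "apply_moves", "arguments": {
  "steps": [-0.012, 0, -0.031, 0, 0, 0, 5, 0, 0, 0, 0, 0, 0, 5]
}}

```text
t: 6.7
tool_pos: [0.5591, 0.2206, 0.1055]
orientation: [0.375, 2.507, -0.119]
force: [2.2, 0.1, -4.5]
opening: 0.0177
gripper_force: 20.0
```

```bash
python3 st.py "[.5565,.222,-.295]"
```

```text
t 6.7 open 0.017736054837760484 pad 19.999307692050934 F tool [0.8732 0.6953 4.8971] F supply frame [ 2.0931  0.6884 -4.5136] M [0.339  0.4506 0.1191]
grasp rel pivot [-0.0128 -0.0006  0.0529] lever 0.37281577952222406 r 0.05445262229815006
```

Call:
{"name": "apply_moves", "arguments": {
  "steps": [-0.012, 0, -0.031, 0, 0, 0, 5, 0, 0, 0, 0, 0, 0, 5]
}}

```text
t: 6.87
tool_pos: [0.5589, 0.2207, 0.1065]
orientation: [0.375, 2.507, -0.119]
force: [1.4, 1.0, -5.4]
opening: 0.0173
gripper_force: 20.0
```

```bash
python3 st.py "[.5565,.222,-.295]"
```

```text
t 6.8667 open 0.01729701604358018 pad 19.999331831932068 F tool [2.1775 1.3476 5.0145] F supply frame [ 1.0934  1.3429 -5.3576] M [0.2229 0.5572 0.013 ]
grasp rel pivot [-0.0131 -0.0005  0.0539] lever 0.37322717610997147 r 0.05548226741053814
```

Call:
{"name": "apply_moves", "arguments": {
  "steps": [-0.012, 0, -0.031, 0, 0, 0, 5, 0, 0, 0, 0, 0, 0, 5]
}}

```text
t: 7.03
tool_pos: [0.5587, 0.2208, 0.1075]
orientation: [0.375, 2.507, -0.119]
force: [1.6, 0.4, -6.1]
opening: 0.0177
gripper_force: 20.0
```

```bash
python3 st.py "[.5565,.222,-.295]"
```

```text
t 7.0333 open 0.017685281622113795 pad 19.999186098575592 F tool [2.3406 0.8255 5.7725] F supply frame [ 1.3932  0.82   -6.0719] M [ 0.2057  0.5599 -0.0264]
grasp rel pivot [-0.0133 -0.0005  0.0549] lever 0.37335022443715904 r 0.056499443615690766
```

Call:
{"name": "apply_moves", "arguments": {
  "steps": [-0.012, 0, -0.031, 0, 0, 0, 5, 0, 0, 0, 0, 0, 0, 5]
}}

```text
t: 7.2
tool_pos: [0.5585, 0.2208, 0.1085]
orientation: [0.375, 2.507, -0.119]
force: [0.3, -1.2, -6.1]
opening: 0.0174
gripper_force: 20.0
```

```bash
python3 st.py "[.5565,.222,-.295]"
```

```text
t 7.2 open 0.017408046794972966 pad 19.99929517507553 F tool [ 3.0168 -1.0948  5.3785] F supply frame [ 0.6088 -1.0988 -6.1359] M [ 0.1012  0.6452 -0.0164]
grasp rel pivot [-0.0135 -0.0005  0.0559] lever 0.37308495214519494 r 0.057486572080462026
```

Call:
{"name": "apply_moves", "arguments": {
  "steps": [0.0, 0, -0.031, 0, 0, 0, 5, 0, 0, 0, 0, 0, 0, 5]
}}

```text
t: 7.37
tool_pos: [0.5582, 0.221, 0.1094]
orientation: [0.375, 2.507, -0.119]
force: [1.5, -1.9, -6.3]
opening: 0.0174
gripper_force: 20.0
```

```bash
python3 st.py "[.5565,.222,-.295]"
```

```text
t 7.3667 open 0.017388412448094498 pad 19.999445378780365 F tool [ 1.9099 -1.4058  6.3054] F supply frame [ 2.0489 -1.4121 -6.2602] M [-0.0063  0.4401 -0.0994]
grasp rel pivot [-0.0139 -0.0005  0.0568] lever 0.3708089353562795 r 0.058438360008484215
```

Call:
{"name": "apply_moves", "arguments": {
  "steps": [-0.005, 0, -0.02, 0, 0, 0, 5, 0, 0, 0, 0, 0, 0, 5]
}}

```text
t: 7.53
tool_pos: [0.5577, 0.221, 0.1093]
orientation: [0.375, 2.508, -0.119]
force: [4.7, -1.4, -11.3]
opening: 0.0175
gripper_force: 20.0
```

```bash
python3 st.py "[.5565,.222,-.295]"
```

```text
t 7.5333 open 0.01748423369725801 pad 19.99860405921936 F tool [ 2.4192  0.0365 12.0764] F supply frame [  4.9373   0.0215 -11.2834] M [0.2141 0.4522 0.0607]
grasp rel pivot [-0.0143 -0.0005  0.0567] lever 0.36313067569285007 r 0.058514057512897934
```

```bash
cat > arc.py <<'E'
from h import *
import sys
p=np.array(eval(sys.argv[1]));A=eval(sys.argv[2]);L=eval(sys.argv[3]);D=eval(sys.argv[4]);n=int(sys.argv[5])
# nominal path, rows relative to nominal start
pose=[target(p,l,d,a=a) for a,l,d in zip(np.linspace(*A,n+1),np.linspace(*L,n+1),np.linspace(*D,n+1))]
for (q0,R0),(q1,R1) in zip(pose,pose[1:]):
    print(np.round(np.r_[R0.T@(q1-q0)/.03, Ro.from_matrix(R0.T@R1).as_rotvec()/np.radians(6)],3).tolist())
E
python3 arc.py "[.5565,.222,-.295]" "(.37,-.40)" "(35,47)" "(.0581,.0581)" 12
```

```text
[0.106, -0.0, -0.041, -0.0, -0.167, 0.0]
[0.108, 0.0, -0.036, 0.0, -0.167, 0.0]
[0.11, -0.0, -0.03, -0.0, -0.167, -0.0]
[0.111, 0.0, -0.025, 0.0, -0.167, 0.0]
[0.112, -0.0, -0.019, 0.0, -0.167, 0.0]
[0.113, -0.0, -0.013, -0.0, -0.167, -0.0]
[0.113, 0.0, -0.007, -0.0, -0.167, 0.0]
[0.113, -0.0, -0.001, 0.0, -0.167, -0.0]
[0.113, 0.0, 0.004, -0.0, -0.167, 0.0]
[0.113, -0.0, 0.01, -0.0, -0.167, 0.0]
[0.112, 0.0, 0.016, -0.0, -0.167, 0.0]
[0.111, -0.0, 0.022, -0.0, -0.167, 0.0]
```

Call:
{"name": "apply_moves", "arguments": {
  "steps": [0, 0, 0.012, 0, 0, 0, 5, 0, 0, 0, 0, 0, 0, 5]
}}

```text
t: 7.7
tool_pos: [0.558, 0.221, 0.1093]
orientation: [0.375, 2.507, -0.119]
force: [1.8, -1.9, -7.7]
opening: 0.0176
gripper_force: 20.0
```

```bash
python3 st.py "[.5565,.222,-.295]"
```

```text
t 7.7 open 0.017572007791149997 pad 19.999016225337982 F tool [ 2.5486 -1.2485  7.595 ] F supply frame [ 2.2624 -1.2567 -7.6838] M [ 0.1261  0.5909 -0.0321]
grasp rel pivot [-0.0141 -0.0005  0.0567] lever 0.3679359007523498 r 0.058458821841182056
```

Call:
{"name": "apply_moves", "arguments": {
  "steps": [0.106, 0, -0.038, 0, -0.167, 0, 5, 0.108, 0, -0.034, 0, -0.167, 0, 5, 0.11, 0, -0.03, 0, -0.167, 0, 5]
}}

```text
t: 7.95
tool_pos: [0.5497, 0.2238, 0.1074]
orientation: [0.368, 2.453, -0.126]
force: [5.6, -4.4, -4.5]
opening: 0.0176
gripper_force: 20.0
```

```bash
python3 st.py "[.5565,.222,-.295]"
```

```text
t 7.95 open 0.01763978215409035 pad 19.99843329191208 F tool [-2.4301 -2.6079  7.6031] F supply frame [ 6.6004 -2.6221 -4.4801] M [-0.3636 -0.1159 -0.2718]
grasp rel pivot [-0.0236 -0.0002  0.0541] lever 0.19916865334901096 r 0.0590729523319994
```

Call:
{"name": "apply_moves", "arguments": {
  "steps": [0.111, -0.015, -0.012, 0, -0.167, 0, 5, 0.112, 0, -0.015, 0, -0.167, 0, 5, 0.113, 0, -0.013, 0, -0.167, 0, 5, 0.113, 0, -0.007, 0, -0.167, 0, 5, 0.113, 0, -0.001, 0, -0.167, 0, 5]
}}

```text
t: 8.37
tool_pos: [0.5368, 0.2277, 0.0985]
orientation: [0.355, 2.365, -0.139]
force: [4.7, -6.0, -1.9]
opening: 0.0173
gripper_force: 20.0
```

```bash
python3 st.py "[.5565,.222,-.295]"
```

```text
t 8.3667 open 0.017337970278233725 pad 19.999089539051056 F tool [-3.2547 -4.3595  5.6117] F supply frame [ 6.204  -4.3719 -1.8672] M [-0.5386 -0.2829 -0.4001]
grasp rel pivot [-0.0384 -0.0002  0.0442] lever -0.1041379730471863 r 0.05856730569332537
```

Call:
{"name": "apply_moves", "arguments": {
  "steps": [0.113, -0.02, 0.007, 0, -0.167, 0, 5, 0.113, -0.015, 0.012, 0, -0.167, 0, 5, 0.112, 0, 0.016, 0, -0.167, 0, 5]
}}

```text
t: 8.62
tool_pos: [0.5307, 0.2295, 0.0914]
orientation: [0.347, 2.313, -0.144]
force: [4.6, -2.6, -0.7]
opening: 0.0173
gripper_force: 20.0
```

```bash
python3 st.py "[.5565,.222,-.295]"
```

```text
t 8.6167 open 0.01728680263701393 pad 19.99841719865799 F tool [-3.1002 -1.1665  4.223 ] F supply frame [ 5.1926 -1.1726 -0.684 ] M [-0.3116 -0.3735 -0.1896]
grasp rel pivot [-0.0455 -0.0003  0.0364] lever -0.28481836491198187 r 0.058226725922278205
```

Call:
{"name": "apply_moves", "arguments": {
  "steps": [0.08, 0, 0.02, 0, -0.167, 0, 5, 0, 0, 0, 0, 0, 0, 5]
}}

```text
t: 8.78
tool_pos: [0.5289, 0.23, 0.0883]
orientation: [0.343, 2.297, -0.147]
force: [4.7, -2.1, -1.8]
opening: 0.0179
gripper_force: 20.0
```

```bash
python3 st.py "[.5565,.222,-.295]"
```

```text
t 8.7833 open 0.017904619496559502 pad 19.99962329864502 F tool [-2.097  -0.6452  4.9795] F supply frame [ 5.0783 -0.6446 -1.8449] M [-0.154  -0.1905 -0.1475]
grasp rel pivot [-0.0476 -0.0004  0.033 ] lever -0.35298141925258164 r 0.05791036907982748
```

Call:
{"name": "apply_moves", "arguments": {
  "steps": [0.04, 0, 0.008, 0, 0, 0, 5, 0, 0, 0, 0, 0, 0, 5]
}}

```text
t: 8.95
tool_pos: [0.5287, 0.2301, 0.0879]
orientation: [0.344, 2.297, -0.147]
force: [5.3, -1.1, -1.7]
opening: 0.0172
gripper_force: 20.0
```

```bash
python3 st.py "[.5565,.222,-.295]"
```

```text
t 8.95 open 0.01723401672505712 pad 19.999402463436127 F tool [-2.4029  0.4722  5.0589] F supply frame [ 5.3446  0.4689 -1.6748] M [-0.1151 -0.1174 -0.0447]
grasp rel pivot [-0.0478 -0.0003  0.0327] lever -0.360311218024405 r 0.057858660322264166
```

Call:
{"name": "apply_moves", "arguments": {
  "steps": [0.03, 0, 0.006, 0, 0, 0, 5, 0, 0, 0, 0, 0, 0, 5]
}}

```text
t: 9.12
tool_pos: [0.5284, 0.2302, 0.0873]
orientation: [0.345, 2.297, -0.147]
force: [4.7, -2.3, -0.4]
opening: 0.0178
gripper_force: 20.0
```

```bash
python3 st.py "[.5565,.222,-.295]"
```

```text
t 9.1167 open 0.017839977246010365 pad 19.999457895755768 F tool [-3.2159 -0.8439  4.0227] F supply frame [ 5.1351 -0.8515 -0.3763] M [-0.1861 -0.2475 -0.0864]
grasp rel pivot [-0.0481 -0.0003  0.0321] lever -0.3707116279669955 r 0.057802146236418016
```

Call:
{"name": "apply_moves", "arguments": {
  "steps": [0.04, 0, 0.008, 0, 0, 0, 5, 0, 0, 0, 0, 0, 0, 5]
}}

```text
t: 9.28
tool_pos: [0.5279, 0.2304, 0.0864]
orientation: [0.345, 2.297, -0.147]
force: [5.7, -1.9, -0.4]
opening: 0.0175
gripper_force: 20.0
```

```bash
python3 st.py "[.5565,.222,-.295]"
```

```text
t 9.2833 open 0.017515515212969016 pad 19.99945431947708 F tool [-3.799  -0.1932  4.6343] F supply frame [ 5.9812 -0.2023 -0.3614] M [-0.18   -0.3309 -0.1568]
grasp rel pivot [-0.0486 -0.0003  0.0312] lever -0.38981948882013473 r 0.05773948459425331
```

Call:
{"name": "apply_moves", "arguments": {
  "steps": [0.04, 0, 0.008, 0, 0, 0, 5, 0, 0, 0, 0, 0, 0, 5]
}}

```text
t: 9.45
tool_pos: [0.5275, 0.2305, 0.0857]
orientation: [0.345, 2.296, -0.147]
force: [6.6, -3.3, 0.8]
opening: 0.0172
gripper_force: 20.0
```

```bash
python3 st.py "[.5565,.222,-.295]"
```

```text
t 9.45 open 0.017177814913703137 pad 19.999400675296783 F tool [-5.5606 -1.2354  4.7942] F supply frame [ 7.2929 -1.2516  0.8232] M [-0.3089 -0.4845 -0.1789]
grasp rel pivot [-0.049  -0.0003  0.0305] lever -0.4040507416885064 r 0.05771348674542077
```

Call:
{"name": "apply_moves", "arguments": {
  "steps": [-0.005, 0, 0.06, 0, 0, 0, 5, -0.005, 0, 0.06, 0, 0, 0, 5, -0.01, 0, 0.06, 0, 0, 0, 5, -0.01, 0, 0.06, 0, 0, 0, 5, -0.01, 0, 0.06, 0, 0, 0, 5, -0.01, 0, 0.06, 0, 0, 0, 5, -0.01, 0, 0.04, 0, 0, 0, 5, 0, 0, 0, 0, 0, 0, 5]
}}

```text
t: 10.12
tool_pos: [0.5363, 0.228, 0.079]
orientation: [0.345, 2.296, -0.147]
force: [-16.3, -1.0, 15.4]
opening: 0.0175
gripper_force: 20.0
```

```bash
python3 st.py "[.5565,.222,-.295]"
```

```text
t 10.1167 open 0.017493388398270162 pad 20.002675652503967 F tool [ -0.9454  -5.6427 -21.7412] F supply frame [-15.323   -5.6576  15.4471] M [-0.6512  0.3611 -0.7835]
grasp rel pivot [-0.0398 -0.0001  0.0238] lever -0.4216069868777914 r 0.04639557652785553
```

Call:
{"name": "apply_moves", "arguments": {
  "steps": [0, 0, 0, 0, 0, 0, 50, 0, 0, 0, 0, 0, 0, 50, 0, 0, 0, 0, 0, 0, 50, 0, 0, 0, 0, 0, 0, 50]
}}

```text
t: 10.45
tool_pos: [0.5355, 0.2272, 0.0766]
orientation: [0.344, 2.299, -0.148]
force: [0.1, 0.5, -0.4]
opening: 0.0395
gripper_force: 0.0
```

```bash
python3 look.py live -.37 pics/w4.png "[.5565,.222,-.295]"; python3 st.py "[.5565,.222,-.295]"
```

```text
[(array([270.9, 163.1]), 0.67)] pred [275.1    160.9985]
_head [] pred [276.2802 610.9739]
_pivot [] pred [275.3811 259.3841]
_grip [(array([276.4, 283.6]), 0.62)] pred [275.8297 281.5071]
_tip [] pred [276.299  304.6734]
[0.5351 0.2267 0.0759] [-0.1522  0.3502  0.9545] 10.75
t 10.75 open 0.0462510088160069 pad 0.0 F tool [-0.5293  0.2903 -0.8322] F supply frame [-0.2474  0.2908  0.9545] M [0.0692 0.3671 0.0276]
grasp rel pivot [-0.0406 -0.0017  0.0208] lever -0.48692823757295023 r 0.045553884061535765
```

View pics/w4.png

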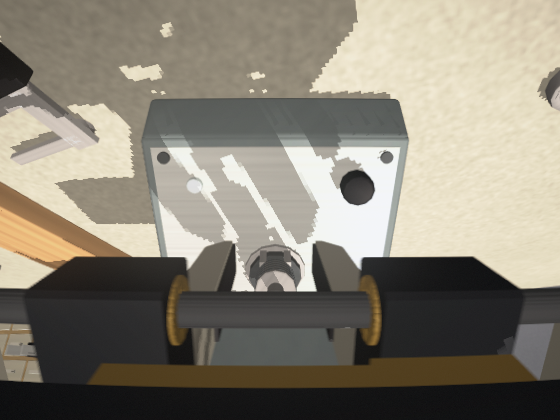

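Call:
{"name": "apply_moves", "arguments": {
  "steps": [0, 0, -0.5, 0, 0, 0, 50, 0, 0, -0.9, 0, 0, 0, 50, 0, 0, -0.9, 0, 0, 0, 50, 0, 0, -0.9, 0, 0, 0, 50, 0, 0, -0.9, 0, 0, 0, 50, 0, 0, -0.3, 0, 0, 0, 50, 0, 0, 0, 0, 0, 0, 50]
}}

```text
t: 11.33
tool_pos: [0.4428, 0.2568, 0.1681]
orientation: [0.343, 2.298, -0.144]
force: [0.5, 0.1, -0.4]
opening: 0.0464
gripper_force: 0.0
```

```bash
python3 look.py live -.37 pics/w5.png "[.5565,.222,-.295]"; python3 - <<'E'
from h import *
im=cv2.imread("pics/w5.png")[80:280,180:380];cv2.imwrite("pics/w5c.png",cv2.resize(im,None,fx=3,fy=3,interpolation=2))
p=np.array([.5724,-.2213,.0775]);t=target(p,48,.19,a=-.20);print(t);need(*t)
E
```

```text
[(array([527.3,  45.4]), 0.72), (array([272.4, 146.9]), 0.71)] pred [272.7458 146.9373]
_head [] pred [273.3503 388.5452]
_pivot [] pred [272.8893 205.8796]
_grip [(array([275.9, 212.2]), 0.6), (array([175.7, 248.3]), 0.48)] pred [272.9089 209.8608]
_tip [(array([272.9, 214.3]), 0.56), (array([173.5, 248.9]), 0.46)] pred [272.9257 213.2822]
fit x,y,lever [ 0.5642  0.2208 -0.4086] [-1.715   0.0054  1.442  -0.0039]
[0.4429 0.2539 0.1646] [ 0.5462 -0.539   0.2004] 11.6333
(array([ 0.454 , -0.2305,  0.1863]), array([[-0.6671, -0.0774,  0.7409],
       [-0.0518,  0.997 ,  0.0575],
       [-0.7431,  0.    , -0.6691]]))
turn units [-2.6579 -0.1713 -2.4092] then shift units (final frame) [  0.052  -16.1258  -1.1406] first frame [ -3.9821 -15.3266   3.2533]
```

View pics/w5c.png

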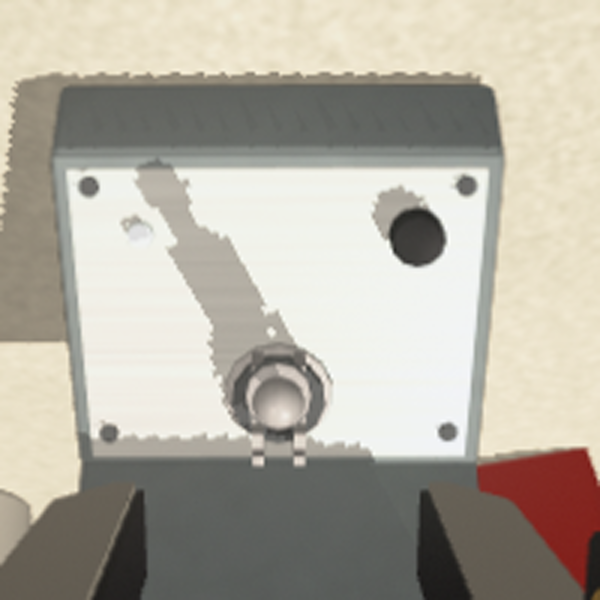

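Call:
{"name": "apply_moves", "arguments": {
  "steps": [0, 0, -0.2, -0.665, -0.043, -0.6, 50, 0, 0, -0.2, -0.665, -0.043, -0.6, 50, 0, 0, -0.2, -0.665, -0.043, -0.6, 50, 0, 0, -0.2, -0.665, -0.043, -0.6, 50, 0, -0.95, -0.02, 0, 0, 0, 50, 0, -0.95, -0.02, 0, 0, 0, 50, 0, -0.95, -0.02, 0, 0, 0, 50, 0, -0.95, -0.02, 0, 0, 0, 50, 0, -0.95, -0.02, 0, 0, 0, 50, 0, -0.95, -0.02, 0, 0, 0, 50, 0, -0.95, -0.02, 0, 0, 0, 50, 0, -0.95, -0.02, 0, 0, 0, 50]
}}

```text
t: 12.63
tool_pos: [0.5131, 0.0965, 0.1988]
orientation: [-0.056, 2.367, -0.037]
force: [0.4, -0.0, 0.5]
opening: 0.0468
gripper_force: 0.0
```

Call:
{"name": "apply_moves", "arguments": {
  "steps": [0, -0.95, -0.02, 0, 0, 0, 50, 0, -0.95, -0.02, 0, 0, 0, 50, 0, -0.95, -0.02, 0, 0, 0, 50, 0, -0.95, -0.02, 0, 0, 0, 50, 0, -0.95, -0.02, 0, 0, 0, 50, 0, -0.95, -0.02, 0, 0, 0, 50, 0, -0.95, -0.02, 0, 0, 0, 50, 0, -0.95, -0.02, 0, 0, 0, 50, 0, -0.9, 0, 0, 0, 0, 50, 0, 0, 0, 0, 0, 0, 50, 0, 0, 0, 0, 0, 0, 50]
}}

```text
t: 13.55
tool_pos: [0.5323, -0.1552, 0.2063]
orientation: [-0.049, 2.376, -0.041]
force: [-0.1, 0.8, -0.3]
opening: 0.0465
gripper_force: 0.0
```

```bash
python3 look.py idle -.37 pics/w6.png "[.5724,-.2213,.0775]"; python3 - <<'E'
from h import *
c=eyes.calibration("wrist")
for v in((-.062,.065,.032),(-.062,-.065,.032),(.022,.065,.09),(.022,-.065,.09)): print(proj(None,wx([.5724,-.2213,.0775],np.array(v)),c))
im=cv2.imread("pics/w6.png")[80:280,160:400];cv2.imwrite("pics/w6c.png",cv2.resize(im,None,fx=3,fy=3,interpolation=2))
E
```

```text
[(array([209.3,  68.7]), 0.73)] pred [212.0657  68.4114]
_head [(array([203.2, 125.5]), 0.19)] pred [163.3739 314.8683]
_pivot [] pred [201.5372 123.5575]
_grip [(array([186.5, 112.4]), 0.72)] pred [184.1347 109.5809]
_tip [(array([171.4, 102.2]), 0.81)] pred [168.6103  97.1264]
fit x,y,lever [ 0.5727 -0.2196 -0.3313] [ 0.0537  0.0065 -0.0475 -0.0034]
[ 0.5333 -0.1516  0.2074] [-0.3869 -0.1731  0.1972] 13.85
[272.8469  16.7586]
[102.3347  23.6116]
[274.4399 154.2331]
[123.7381 154.313 ]
```

View pics/w6c.png

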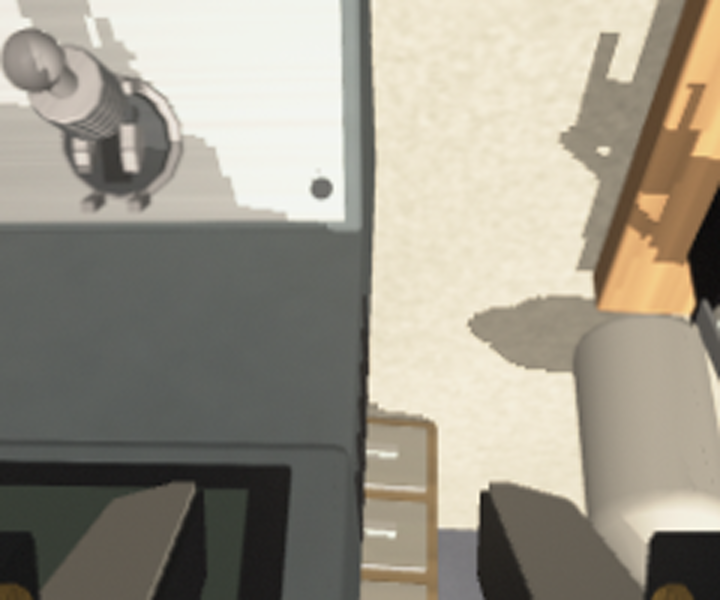

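```bash
python3 - <<'E'
from h import *
p=np.array([.5727,-.220,.0775]);t=target(p,48,.165,a=-.25);print(t);need(*t)
E
```

```text
(array([ 0.4669, -0.2282,  0.163 ]), array([[-0.6671, -0.0774,  0.7409],
       [-0.0518,  0.997 ,  0.0575],
       [-0.7431,  0.    , -0.6691]]))
turn units [-0.6249 -0.6897 -0.0023] then shift units (final frame) [ 2.7117 -2.3749 -0.7959] first frame [ 2.7558 -2.4161 -0.4414]
```

Call:
{"name": "apply_moves", "arguments": {
  "steps": [0, 0, -0.45, -0.31, -0.34, 0, 50, 0, 0, -0.35, -0.31, -0.35, 0, 50, 0.68, -0.6, 0, 0, 0, 0, 50, 0.68, -0.6, 0, 0, 0, 0, 50, 0.68, -0.6, 0, 0, 0, 0, 50, 0.68, -0.57, 0, 0, 0, 0, 50, 0, 0, 0, 0, 0, 0, 50, 0, 0, 0, 0, 0, 0, 50]
}}

```text
t: 14.52
tool_pos: [0.4781, -0.1765, 0.192]
orientation: [-0.004, 2.359, -0.015]
force: [1.0, 0.3, -0.7]
opening: 0.0468
gripper_force: 0.0
```

```bash
python3 look.py idle -.37 pics/w7.png "[.5727,-.220,.0775]"; python3 - <<'E'
from h import *
c=eyes.calibration("wrist")
for v in((-.062,.065,.032),(-.062,-.065,.032),(.022,.065,.09),(.022,-.065,.09)): print(proj(None,wx([.5727,-.220,.0775],np.array(v)),c))
im=cv2.imread("pics/w7.png")[80:280,160:400];cv2.imwrite("pics/w7c.png",cv2.resize(im,None,fx=3,fy=3,interpolation=2))
E
```

```text
[(array([233.5, 123.5]), 0.87), (array([215.9, 357.2]), 0.37)] pred [234.2105 121.2795]
_head [(array([215.1, 358.5]), 0.89)] pred [214.5166 356.8924]
_pivot [(array([231.2, 179.2]), 0.87)] pred [229.8045 177.0189]
_grip [(array([217.9, 175.1]), 0.68)] pred [218.8449 174.3236]
_tip [(array([209.5, 175.7]), 0.75)] pred [209.386  171.9997]
fit x,y,lever [ 0.5752 -0.2203 -0.3611] [-1.409  -0.618   1.0294  1.5446  0.0732 -0.7219]
[ 0.4784 -0.1757  0.1919] [-0.0793 -0.0204  0.4244] 14.8167
[295.2489  89.9   ]
[142.8988  99.2296]
[298.8251 204.0207]
[164.0588 208.238 ]
```

View pics/w7c.png

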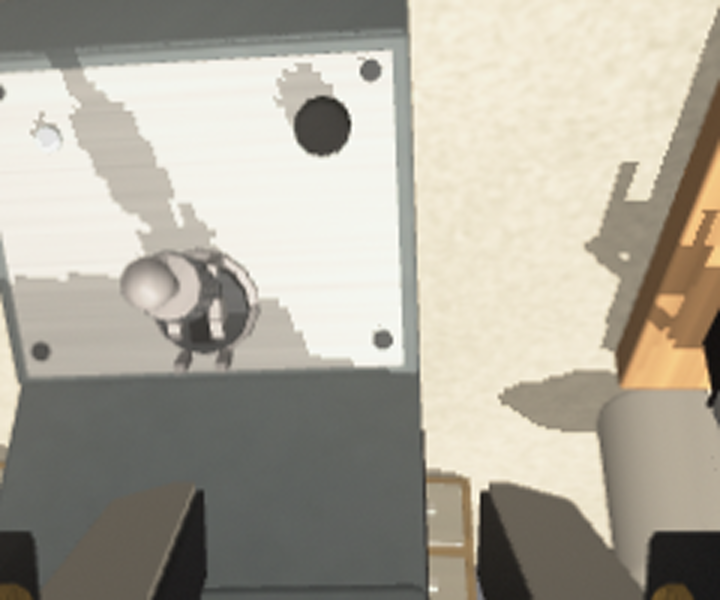

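```bash
python3 - <<'E'
from h import *
p=np.array([.574,-.220,.0775]);t,R=target(p,48,.047,a=-.37);t=t-.08*R[:,2];print(t);need(t,R)
E
```

```text
[ 0.4947 -0.2262  0.1351]
turn units [-0.6127 -0.5348 -0.4366] then shift units (final frame) [ 1.1333 -1.7193  1.5726] first frame [ 0.9631 -1.6609  1.7398]
```

Call:
{"name": "apply_moves", "arguments": {
  "steps": [0, 0, 0, -0.15, -0.13, -0.11, 50, 0, 0, 0, -0.15, -0.13, -0.11, 50, 0, 0, 0, -0.15, -0.13, -0.11, 50, 0, 0, 0, -0.16, -0.14, -0.11, 50, 0.28, -0.43, 0, 0, 0, 0, 50, 0.28, -0.43, 0, 0, 0, 0, 50, 0.28, -0.43, 0, 0, 0, 0, 50, 0.29, -0.43, 0, 0, 0, 0, 50, 0, 0, 0.5, 0, 0, 0, 50, 0, 0, 0.5, 0, 0, 0, 50, 0, 0, 0.57, 0, 0, 0, 50, 0, 0, 0, 0, 0, 0, 50]
}}

```text
t: 15.82
tool_pos: [0.508, -0.1738, 0.1615]
orientation: [0.001, 2.368, -0.016]
force: [0.1, 1.4, -1.2]
opening: 0.0464
gripper_force: 0.0
```

```bash
python3 look.py idle -.37 pics/w8.png "[.574,-.220,.0775]"; python3 - <<'E'
from h import *
p=np.array([.574,-.220,.0775]);t,R=target(p,48,.047,a=-.37);need(t,R)
E
```

```text
[(array([226.3, 123.6]), 0.71)] pred [226.151  123.8422]
_head [] pred [199.1414 402.8088]
_pivot [(array([216.1, 187.6]), 0.95), (array([437.1, 136.2]), 0.68)] pred [220.2605 187.1598]
_grip [(array([208.7, 186.3]), 0.77)] pred [205.5779 185.3785]
_tip [(array([190. , 186.1]), 0.69)] pred [192.3758 183.78  ]
fit x,y,lever [ 0.5745 -0.2213 -0.3558] [ 2.6338 -0.1323 -4.8634  0.3591  0.4517 -0.1634]
[ 0.5083 -0.1749  0.1656] [-0.6095  0.0445  0.5991] 16.1167
turn units [-0.6726 -0.5734 -0.4466] then shift units (final frame) [ 1.1465 -1.6686  2.9142] first frame [ 0.8918 -1.5048  3.0873]
```

```bash
python3 -c "
from h import *
s=robot.read_state();print(s['q'],s['dq'],s['joint_torque'])
print(Ro.from_rotvec(s['orientation']).as_matrix())"
```

```text
[-0.7818 -0.7083  2.4673  0.6755  0.8858 -2.657 ] [ 0.0025 -0.002   0.001   0.0012 -0.0041 -0.001 ] [  0.1012 -16.9239 -50.9089   3.2491  -2.3083  -0.0113]
[[-0.7122  0.0057  0.702 ]
 [-0.0064  0.9999 -0.0146]
 [-0.702  -0.0149 -0.712 ]]
```

Call:
{"name": "apply_moves", "arguments": {
  "steps": [0, 0, 0, 0, 0, 1, 50, 0, 0, 0, 0, 0, 1, 50, 0, 0, 0, 0, 0, 1, 50, 0, 0, 0, 0, 0, 1, 50, 0, 0, 0, 0, 0, 1, 50, 0, 0, 0, 0, 0, 1, 50, 0, 0, 0, 0, 0, 1, 50, 0, 0, 0, 0, 0, 1, 50, 0, 0, 0, 0, 0, 1, 50, 0, 0, 0, 0, 0, 1, 50, 0, 0, 0, 0, 0, 1, 50, 0, 0, 0, 0, 0, 1, 50]
}}

```text
t: 17.12
tool_pos: [0.5083, -0.1748, 0.1657]
orientation: [1.44, 1.973, 0.574]
force: [-0.2, 0.2, 1.1]
opening: 0.0466
gripper_force: 0.0
```

Call:
{"name": "apply_moves", "arguments": {
  "steps": [0, 0, 0, 0, 0, 1, 50, 0, 0, 0, 0, 0, 1, 50, 0, 0, 0, 0, 0, 1, 50, 0, 0, 0, 0, 0, 1, 50, 0, 0, 0, 0, 0, 1, 50, 0, 0, 0, 0, 0, 1, 50, 0, 0, 0, 0, 0, 1, 50, 0, 0, 0, 0, 0, 1, 50, 0, 0, 0, 0, 0, 1, 50, 0, 0, 0, 0, 0, 1, 50, 0, 0, 0, 0, 0, 1, 50, 0, 0, 0, 0, 0, 1, 50]
}}

```text
t: 18.12
tool_pos: [0.5083, -0.1748, 0.1657]
orientation: [2.567, 0.828, 1.046]
force: [0.1, 0.1, 0.2]
opening: 0.0461
gripper_force: 0.0
```

Call:
{"name": "apply_moves", "arguments": {
  "steps": [0, 0, 0, 0, 0, 1, 50, 0, 0, 0, 0, 0, 1, 50, 0, 0, 0, 0, 0, 1, 50, 0, 0, 0, 0, 0, 1, 50, 0, 0, 0, 0, 0, 1, 50, 0, 0, 0, 0, 0, 1, 50]
}}

```text
t: 18.62
tool_pos: [0.5083, -0.1748, 0.1657]
orientation: [2.894, -0.007, 1.187]
force: [0.5, -0.4, -0.6]
opening: 0.0463
gripper_force: 0.0
```

```bash
sed -i 's/^def target(p,lean,dist,off=(0,0,0),tcp=True,a=None):/FL=1\ndef target(p,lean,dist,off=(0,0,0),tcp=True,a=None):/; s/np.c_\[x,\[0,1,0\],z\]/np.c_[x*FL,[0,FL,0],z]/' h.py; sed -i 's/^FL=1/FL=-1/' h.py
python3 look.py idle -.37 pics/w9.png "[.574,-.220,.0775]"; python3 - <<'E'
from h import *
print(robot.read_state()["q"])
p=np.array([.574,-.220,.0775]);t,R=target(p,46,.047,a=-.37);t=t-.08*R[:,2];need(t,R)
E
```

```text
[(array([313.6, 262.5]), 0.77), (array([154. , 125.3]), 0.33)] pred [314.8622 261.8376]
_head [(array([367.1,  65.3]), 0.84)] pred [365.3149  62.6415]
_pivot [(array([319.6, 228.1]), 0.49)] pred [323.1544 226.2779]
_grip [] pred [335.6411 254.803 ]
_tip [] pred [346.3169 279.2704]
[ 0.5083 -0.1744  0.165 ] [0.4234 0.0356 0.3915] 18.9167
[-0.7808 -0.7072  2.4675  0.6756  0.8851  0.4817]
turn units [ 0.6569  0.2463 -0.4307] then shift units (final frame) [-1.0537  1.6839  0.2695] first frame [-0.9684  1.706   0.4123]
```

Call:
{"name": "apply_moves", "arguments": {
  "steps": [0, 0, 0, 0.22, 0.08, -0.14, 50, 0, 0, 0, 0.22, 0.08, -0.14, 50, 0, 0, 0, 0.22, 0.08, -0.14, 50, -0.2, 0.34, 0, 0, 0, 0, 50, -0.2, 0.34, 0, 0, 0, 0, 50, -0.2, 0.34, 0, 0, 0, 0, 50, -0.2, 0.34, 0, 0, 0, 0, 50, -0.25, 0.34, 0.2, 0, 0, 0, 50, 0, 0, 0, 0, 0, 0, 50, 0, 0, 0, 0, 0, 0, 50]
}}

```text
t: 19.75
tool_pos: [0.4943, -0.2263, 0.1371]
orientation: [-2.861, -0.105, -1.211]
force: [0.1, -0.5, 0.1]
opening: 0.0461
gripper_force: 0.0
```

```bash

python3 look.py idle -.37 pics/w10.png "[.574,-.220,.0775]"; python3 - <<'E'
from h import *
print(robot.read_state()["q"])
p=np.array([.574,-.220,.0775]);t,R=target(p,46,.047,a=-.37);need(t,R)
E
```

```text
[(array([275. , 241.7]), 0.67)] pred [273.3487 240.6608]
_head [(array([273.6, 223.6]), 0.29)] pred [271.2892 -12.9742]
_pivot [(array([269.3, 197.2]), 0.64)] pred [273.0051 196.9276]
_grip [(array([273.3, 222.8]), 0.82)] pred [272.9003 221.4849]
_tip [(array([274.6, 245.8]), 0.91)] pred [272.8083 243.1235]
fit x,y,lever [ 0.5738 -0.2202 -0.3919] [ 3.9036 -0.09   -0.1607  0.1833 -1.5169 -0.0936]
[ 0.4949 -0.226   0.1383] [-0.0578  0.6388  0.7768] 20.05
[-0.988  -0.4788  2.3947  0.8652  0.9739  0.0916]
turn units [-0.0065  0.0025 -0.0273] then shift units (final frame) [-0.0102  0.0051  2.7332] first frame [-0.0094  0.007   2.7332]
```

Call:
{"name": "apply_moves", "arguments": {
  "steps": [0, 0, 0.35, 0, 0, 0, 45, 0, 0, 0.35, 0, 0, 0, 45, 0, 0, 0.35, 0, 0, 0, 45, 0, 0, 0.35, 0, 0, 0, 45, 0, 0, 0.35, 0, 0, 0, 45, 0, 0, 0.35, 0, 0, 0, 45, 0, 0, 0, 0, 0, 0, 40, 0, 0, 0, 0, 0, 0, 40]
}}

```text
t: 20.72
tool_pos: [0.5398, -0.2219, 0.0937]
orientation: [-2.86, -0.107, -1.212]
force: [0.1, 0.1, -0.1]
opening: 0.0377
gripper_force: 0.0
```

```bash

python3 look.py idle -.37 pics/w11.png "[.574,-.220,.0775]"; python3 - <<'E'
from h import *
p=np.array([.574,-.220,.0775]);t,R=target(p,46,.047,a=-.37);need(t,R)
E
```

```text
[(array([274.1, 266.8]), 0.86)] pred [274.2787 267.4372]
_head [] pred [272.8207 -97.9915]
_pivot [(array([269.4, 220.5]), 0.97)] pred [274.0931 218.32  ]
_grip [(array([274.8, 260.5]), 0.89)] pred [274.1095 256.1299]
_tip [(array([275.8, 292.5]), 0.93)] pred [274.1244 292.5681]
fit x,y,lever [ 0.5719 -0.2204 -0.3425] [ 5.024   0.7385 -0.2885 -2.6324 -1.2047  0.9436]
[ 0.5398 -0.2232  0.0945] [0.3036 0.064  0.9854] 21.0167
turn units [ 0.0012  0.0013 -0.0372] then shift units (final frame) [-0.0027 -0.0165  0.6431] first frame [-0.0027 -0.0166  0.6431]
```

Call:
{"name": "apply_moves", "arguments": {
  "steps": [0, 0, 0.31, 0, 0, 0, 38, 0, 0, 0.32, 0, 0, 0, 38, 0, 0, 0, 0, 0, 0, 30, 0, 0, 0, 0, 0, 0, 20, 0, 0, 0, 0, 0, 0, 10, 0, 0, 0, 0, 0, 0, 5, 0, 0, 0, 0, 0, 0, 5, 0, 0, 0, 0, 0, 0, 5],
  "grip_force": 20
}}

```text
t: 21.68
tool_pos: [0.5533, -0.2216, 0.081]
orientation: [-2.86, -0.106, -1.213]
force: [-4.3, 2.0, 3.8]
opening: 0.0173
gripper_force: 20.0
```

```bash
python3 st.py "[.574,-.220,.0775]"; python3 arc.py "[.574,-.220,.0775]" "(-.37,-.37)" "(46,46)" "(.046,.047)" 1;
```

```text
t 21.6833 open 0.01732196564169168 pad 20.000766813755035 F tool [-0.1713 -2.2904 -5.5639] F supply frame [-4.1147  2.2855  3.7521] M [0.1903 0.5718 0.3316]
grasp rel pivot [-0.0393  0.      0.0261] lever -0.3737828155296018 r 0.04719783329114144
[-0.006, 0.0, -0.033, 0.0, 0.0, 0.0]
```

Call:
{"name": "apply_moves", "arguments": {
  "steps": [-0.006, -0.015, -0.033, 0, 0, 0, 5, -0.006, 0, -0.033, 0, 0, 0, 5, -0.006, 0, -0.033, 0, 0, 0, 5, -0.006, 0, -0.033, 0, 0, 0, 5, 0, 0, 0, 0, 0, 0, 5]
}}

```text
t: 22.1
tool_pos: [0.55, -0.2217, 0.0832]
orientation: [-2.861, -0.105, -1.213]
force: [4.9, 0.1, -2.1]
opening: 0.0175
gripper_force: 20.0
```

```bash
python3 st.py "[.574,-.220,.0775]"
```

```text
t 22.1 open 0.017539288297051515 pad 19.999444484710693 F tool [1.8844 0.3151 5.0076] F supply frame [ 4.9093 -0.3217 -2.1266] M [-0.1047  0.2326 -0.1012]
grasp rel pivot [-0.0426  0.0001  0.0283] lever -0.373190002952947 r 0.05114140958151586
```

Call:
{"name": "apply_moves", "arguments": {
  "steps": [-0.006, 0, -0.033, 0, 0, 0, 5, 0, 0, 0, 0, 0, 0, 5]
}}

```text
t: 22.27
tool_pos: [0.5492, -0.2218, 0.0838]
orientation: [-2.861, -0.105, -1.213]
force: [6.0, -0.8, -2.7]
opening: 0.0172
gripper_force: 20.0
```

```bash
python3 st.py "[.574,-.220,.0775]"
```

```text
t 22.2667 open 0.017198979999039413 pad 19.999213814735413 F tool [2.2018 1.3039 6.1632] F supply frame [ 5.958  -1.3111 -2.7049] M [-0.175   0.1952 -0.1683]
grasp rel pivot [-0.0434  0.0001  0.0288] lever -0.37351230350430664 r 0.05208669511166208
```

Call:
{"name": "apply_moves", "arguments": {
  "steps": [-0.006, 0, -0.03, 0, 0, 0, 5, 0, 0, 0, 0, 0, 0, 5]
}}

```text
t: 22.43
tool_pos: [0.5485, -0.2218, 0.0842]
orientation: [-2.861, -0.105, -1.213]
force: [6.6, -0.2, -4.1]
opening: 0.0173
gripper_force: 20.0
```

```bash
python3 st.py "[.574,-.220,.0775]"
```

```text
t 22.4333 open 0.017298519847697848 pad 19.9991574883461 F tool [1.6202 0.7192 7.5093] F supply frame [ 6.5234 -0.7239 -4.0563] M [-0.1975  0.0843 -0.186 ]
grasp rel pivot [-0.0441  0.0002  0.0293] lever -0.37338807912936167 r 0.052933823825787436
```

Call:
{"name": "apply_moves", "arguments": {
  "steps": [-0.003, 0, -0.016, 0, 0, 0, 5, 0, 0, 0, 0, 0, 0, 5]
}}

```text
t: 22.6
tool_pos: [0.5481, -0.2217, 0.0843]
orientation: [-2.861, -0.105, -1.213]
force: [10.1, -1.5, -7.0]
opening: 0.0177
gripper_force: 20.0
```

```bash
python3 st.py "[.574,-.220,.0775]"; python3 arc.py "[.574,-.220,.0775]" "(-.37,.41)" "(46,34)" "(.053,.053)" 12
```

```text
t 22.6 open 0.017719560360741706 pad 19.99839037656784 F tool [ 1.8759  2.249  12.063 ] F supply frame [ 9.9699 -2.2528 -7.0441] M [-0.2719  0.0977 -0.3103]
grasp rel pivot [-0.0445  0.0003  0.0294] lever -0.3761924295272989 r 0.053293882726815095
[0.103, -0.0, -0.017, 0.0, -0.167, 0.0]
[0.103, -0.0, -0.011, -0.0, -0.167, -0.0]
[0.104, 0.0, -0.006, 0.0, -0.167, 0.0]
[0.104, -0.0, -0.0, -0.0, -0.167, 0.0]
[0.104, -0.0, 0.005, -0.0, -0.167, -0.0]
[0.103, 0.0, 0.01, 0.0, -0.167, -0.0]
[0.103, 0.0, 0.016, 0.0, -0.167, -0.0]
[0.102, -0.0, 0.021, -0.0, -0.167, 0.0]
[0.101, -0.0, 0.027, 0.0, -0.167, -0.0]
[0.099, 0.0, 0.032, -0.0, -0.167, -0.0]
[0.098, -0.0, 0.037, -0.0, -0.167, 0.0]
[0.096, -0.0, 0.042, 0.0, -0.167, -0.0]
```

Call:
{"name": "apply_moves", "arguments": {
  "steps": [0, 0, 0.01, 0, 0, 0, 5, 0.08, 0.01, -0.013, 0, -0.12, 0, 5, 0.103, 0, -0.012, 0, -0.167, 0, 5, 0.104, 0, -0.008, 0, -0.167, 0, 5]
}}

```text
t: 22.93
tool_pos: [0.5523, -0.2214, 0.0891]
orientation: [-2.892, -0.105, -1.14]
force: [1.2, -2.1, -7.5]
opening: 0.0174
gripper_force: 20.0
```

```bash
python3 st.py "[.574,-.220,.0775]"
```

```text
t 22.9333 open 0.017390064232953632 pad 19.99859243631363 F tool [-4.325   2.2062  6.2305] F supply frame [ 1.0835 -2.1762 -7.5154] M [-0.3792  1.3411 -0.2552]
grasp rel pivot [-0.0395  0.0003  0.0348] lever -0.23752392655853516 r 0.052705415492216266
```

Call:
{"name": "apply_moves", "arguments": {
  "steps": [0.104, 0.01, -0.012, 0, -0.167, 0, 5, 0.104, 0, 0, 0, -0.167, 0, 5]
}}

```text
t: 23.1
tool_pos: [0.5566, -0.221, 0.0934]
orientation: [-2.912, -0.107, -1.089]
force: [-0.3, -2.0, -7.8]
opening: 0.0174
gripper_force: 20.0
```

```bash
python3 st.py "[.574,-.220,.0775]"
```

```text
t 23.1 open 0.017413169223721787 pad 19.9982813000679 F tool [-5.4618  1.9917  5.5769] F supply frame [-0.4679 -1.9535 -7.8016] M [-0.3659  1.4231 -0.2298]
grasp rel pivot [-0.0348  0.0003  0.0396] lever -0.11053109809941108 r 0.05270502991296789
```

Call:
{"name": "apply_moves", "arguments": {
  "steps": [0.103, 0.01, 0.005, 0, -0.167, 0, 5, 0.103, 0, 0.01, 0, -0.167, 0, 5, 0.103, 0, 0.016, 0, -0.167, 0, 5, 0.102, 0, 0.021, 0, -0.167, 0, 5]
}}

```text
t: 23.43
tool_pos: [0.5667, -0.2203, 0.0996]
orientation: [-2.951, -0.109, -0.985]
force: [-2.2, -1.0, -6.5]
opening: 0.0178
gripper_force: 20.0
```

```bash
python3 st.py "[.574,-.220,.0775]"
```

```text
t 23.4333 open 0.017816315239155243 pad 19.998919665813446 F tool [-5.7384  0.8257  3.7851] F supply frame [-2.3127 -0.7864 -6.4785] M [-0.29   1.439 -0.157]
grasp rel pivot [-0.0236  0.0002  0.0466] lever 0.1419059737503202 r 0.05227280874526422
```

Call:
{"name": "apply_moves", "arguments": {
  "steps": [0.101, 0, 0.027, 0, -0.167, 0, 5, 0.099, 0, 0.032, 0, -0.167, 0, 5, 0, 0, 0, 0, 0, 0, 5]
}}

```text
t: 23.68
tool_pos: [0.5734, -0.2198, 0.1027]
orientation: [-2.968, -0.111, -0.936]
force: [-1.7, -1.6, -6.3]
opening: 0.0173
gripper_force: 20.0
```

```bash
python3 st.py "[.574,-.220,.0775]"
```

```text
t 23.6833 open 0.017340877807392407 pad 19.999507069587708 F tool [-5.0944  1.5037  4.1238] F supply frame [-1.8088 -1.4699 -6.3077] M [-0.4089  1.49   -0.1362]
grasp rel pivot [-0.0164  0.0002  0.0501] lever 0.29428489308609057 r 0.05270687994439246
```

Call:
{"name": "apply_moves", "arguments": {
  "steps": [0.095, 0, 0.037, 0, 0, 0, 5, 0.03, 0, 0.012, 0, 0, 0, 5, 0, 0, 0, 0, 0, 0, 5]
}}

```text
t: 23.93
tool_pos: [0.5774, -0.2196, 0.1039]
orientation: [-2.967, -0.11, -0.939]
force: [-2.4, 1.0, -5.4]
opening: 0.0175
gripper_force: 20.0
```

```bash
python3 st.py "[.574,-.220,.0775]"
```

```text
t 23.9333 open 0.01750832080032099 pad 19.977834820747375 F tool [-4.9584 -1.146   3.0819] F supply frame [-2.2786  1.1791 -5.368 ] M [0.1203 1.5632 0.1355]
grasp rel pivot [-0.0124  0.0001  0.0513] lever 0.3732424217967667 r 0.05280594748464573
```

Call:
{"name": "apply_moves", "arguments": {
  "steps": [0.035, 0, 0.014, 0, 0, 0, 5, 0, 0, 0, 0, 0, 0, 5]
}}

```text
t: 24.1
tool_pos: [0.5788, -0.2196, 0.1048]
orientation: [-2.967, -0.11, -0.94]
force: [-3.5, 3.9, -5.5]
opening: 0.0171
gripper_force: 20.0
```

```bash
python3 st.py "[.574,-.220,.0775]"
```

```text
t 24.1 open 0.017113015701806972 pad 19.990668296813965 F tool [-5.7569 -4.1212  2.6593] F supply frame [-3.1659  4.1547 -5.4694] M [0.2591 1.6644 0.3141]
grasp rel pivot [-0.011  -0.      0.0521] lever 0.40209895996699835 r 0.053279122801635444
```

Call:
{"name": "apply_moves", "arguments": {
  "steps": [0.03, -0.02, 0.015, 0, 0, 0, 5, 0, 0, 0, 0, 0, 0, 5]
}}

```text
t: 24.27
tool_pos: [0.5796, -0.2194, 0.1048]
orientation: [-2.968, -0.11, -0.94]
force: [-6.3, 0.4, -6.2]
opening: 0.0172
gripper_force: 20.0
```

```bash
python3 st.py "[.574,-.220,.0775]"
```

```text
t 24.2667 open 0.017150844850166175 pad 19.990872144699097 F tool [-8.6941 -0.8894  1.4846] F supply frame [-6.2524  0.9284 -6.2152] M [-0.0974  2.0312  0.0699]
grasp rel pivot [-0.0102  0.0001  0.0522] lever 0.4173066045267795 r 0.0532132724893335
```

Call:
{"name": "apply_moves", "arguments": {
  "steps": [-0.01, 0, 0.038, 0, 0, 0, 5, -0.012, 0, 0.038, 0, 0, 0, 5, -0.014, 0, 0.038, 0, 0, 0, 5, -0.014, 0, 0.038, 0, 0, 0, 5, 0, 0, 0, 0, 0, 0, 5]
}}

```text
t: 24.68
tool_pos: [0.5815, -0.2195, 0.1016]
orientation: [-2.967, -0.11, -0.942]
force: [-11.3, 2.7, 2.1]
opening: 0.0178
gripper_force: 20.0
```

```bash
python3 st.py "[.574,-.220,.0775]"
```

```text
t 24.6833 open 0.017771397935118276 pad 19.99907612800598 F tool [-7.8046 -3.5694 -8.1283] F supply frame [-11.0574   3.583    2.1494] M [0.4221 1.9782 0.3667]
grasp rel pivot [-0.0083 -0.0001  0.049 ] lever 0.44316253874802214 r 0.04968970491394269
```

Call:
{"name": "apply_moves", "arguments": {
  "steps": [0, 0, 0, 0, 0, 0, 40, 0, 0, 0, 0, 0, 0, 40, 0, 0, 0, 0, 0, 0, 40, 0, 0, 0, 0, 0, 0, 40]
}}

```text
t: 25.02
tool_pos: [0.5826, -0.2203, 0.1026]
orientation: [-2.968, -0.11, -0.946]
force: [-0.2, -0.9, 0.2]
opening: 0.0362
gripper_force: 0.0
```

```bash
python3 look.py idle .37 pics/w12.png "[.574,-.220,.0775]";python3 st.py "[.574,-.220,.0775]"
```

```text
[(array([271.5, 303.3]), 0.59), (array([270.8,  99.5]), 0.5)] pred [271.8327 300.3587]
_head [(array([269.8,  99.9]), 0.96)] pred [265.0635  92.7381]
_pivot [] pred [271.2106 278.2538]
_grip [(array([268.7, 287.7]), 0.56)] pred [270.5597 284.273 ]
_tip [(array([272.1, 298.8]), 0.74), (array([ 34.8, 255.8]), 0.62)] pred [269.8849 290.5119]
fit x,y,lever [ 0.5748 -0.2202  0.3177] [ 2.3593 -0.0054 -1.5957  0.0037]
[ 0.5817 -0.2195  0.1011] [-0.3887 -0.2011  0.5623] 25.3167
t 25.3167 open 0.03745548037489733 pad 0.0 F tool [-0.0042  0.1695 -0.6921] F supply frame [-0.4031 -0.1704  0.5623] M [-0.0762  0.3964  0.004 ]
grasp rel pivot [-0.0082 -0.0002  0.0485] lever 0.44381807899128467 r 0.04916341593362893
```

Call:
{"name": "apply_moves", "arguments": {
  "steps": [0, 0, 0, 0, 0, 0, 20, 0, 0, 0, 0, 0, 0, 10, 0, 0, 0, 0, 0, 0, 5, 0, 0, 0, 0, 0, 0, 5, 0, 0, 0, 0, 0, 0, 5],
  "grip_force": 8
}}

```text
t: 25.73
tool_pos: [0.5815, -0.2193, 0.101]
orientation: [-2.967, -0.11, -0.941]
force: [-0.8, 0.9, -0.1]
opening: 0.0173
gripper_force: 8.0
```

```bash
python3 st.py "[.574,-.220,.0775]"
```

```text
t 25.7333 open 0.017275659062952916 pad 8.000475391745567 F tool [-0.6653 -0.9802 -0.3785] F supply frame [-0.7597  0.9822 -0.0706] M [0.1465 0.4381 0.099 ]
grasp rel pivot [-0.0083  0.0001  0.0483] lever 0.4414387485917292 r 0.04902786084302803
```

Call:
{"name": "apply_moves", "arguments": {
  "steps": [-0.04, 0, -0.016, 0, 0, 0, 5, -0.04, 0, -0.016, 0, 0, 0, 5, 0, 0, 0, 0, 0, 0, 5]
}}

```text
t: 25.98
tool_pos: [0.579, -0.2195, 0.1004]
orientation: [-2.967, -0.11, -0.942]
force: [1.9, 2.4, 0.1]
opening: 0.0178
gripper_force: 8.0
```

```bash
python3 st.py "[.574,-.220,.0775]"
```

```text
t 25.9833 open 0.01776824192353001 pad 8.001586943864822 F tool [ 1.7197 -2.2927  1.1228] F supply frame [2.0579 2.2875 0.0835] M [0.2022 0.1198 0.1053]
grasp rel pivot [-0.0108  0.0001  0.0478] lever 0.38870697901032314 r 0.04896977292377508
```

Call:
{"name": "apply_moves", "arguments": {
  "steps": [-0.04, 0, -0.016, 0, 0, 0, 5, 0, 0, 0, 0, 0, 0, 5]
}}

```text
t: 26.15
tool_pos: [0.5781, -0.2196, 0.1004]
orientation: [-2.967, -0.11, -0.943]
force: [6.4, 2.3, -1.7]
opening: 0.0177
gripper_force: 8.0
```

```bash
python3 st.py "[.574,-.220,.0775]"
```

```text
t 26.15 open 0.01767444331240453 pad 8.004646226763725 F tool [ 4.3584 -1.8241  5.1997] F supply frame [ 6.5652  1.8142 -1.7223] M [ 0.1943 -0.3076  0.2008]
grasp rel pivot [-0.0117  0.0001  0.0477] lever 0.3700939233643873 r 0.049147850205064014
```

Call:
{"name": "apply_moves", "arguments": {
  "steps": [-0.035, 0, 0, 0, 0, 0, 5, 0, 0, 0, 0, 0, 0, 5]
}}

```text
t: 26.32
tool_pos: [0.5777, -0.2197, 0.1002]
orientation: [-2.967, -0.11, -0.944]
force: [8.9, 3.8, -1.1]
opening: 0.0174
gripper_force: 8.0
```

```bash
python3 st.py "[.574,-.220,.0775]"
```

```text
t 26.3167 open 0.017364270890470573 pad 8.004890754818916 F tool [ 6.8669 -3.0744  6.1824] F supply frame [ 9.1845  3.056  -1.065 ] M [ 0.4055 -0.5356  0.1372]
grasp rel pivot [-0.0122  0.      0.0476] lever 0.36071378707741053 r 0.049114337992714516
```

Call:
{"name": "apply_moves", "arguments": {
  "steps": [0.04, 0, 0.008, 0, 0, 0, 5, 0.035, 0, 0.01, 0, 0, 0, 5, 0, 0, 0, 0, 0, 0, 40, 0, 0, 0, 0, 0, 0, 50, 0, 0, 0, 0, 0, 0, 50, 0, 0, 0, 0, 0, 0, 50]
}}

```text
t: 26.82
tool_pos: [0.579, -0.2199, 0.1003]
orientation: [-2.968, -0.109, -0.942]
force: [0.3, -0.2, 0.5]
opening: 0.0398
gripper_force: 0.0
```

Call:
{"name": "apply_moves", "arguments": {
  "steps": [0, 0, -0.3, 0, 0, 0, 50, 0, 0, -0.5, 0, 0, 0, 50, 0, 0, -0.6, 0, 0, 0, 50, 0, 0, -0.6, 0, 0, 0, 50, 0, 0, -0.6, 0, 0, 0, 50, 0, 0, -0.6, 0, 0, 0, 50, 0, 0, -0.5, 0, 0, 0, 50, 0, 0, 0, 0, 0, 0, 50]
}}

```text
t: 27.48
tool_pos: [0.5153, -0.2263, 0.1949]
orientation: [-2.97, -0.11, -0.948]
force: [1.4, -1.4, -0.3]
opening: 0.0467
gripper_force: 0.0
```

```bash
python3 look.py idle .37 pics/w13.png "[.574,-.220,.0775]"; python3 - <<'E'
from h import *
for n in("top","scene"):
    eyes.read_camera(n)
    for w,p,a in(("live",[.5565,.222,-.295],-.37),("idle",[.574,-.22,.0775],.37)):
        for k in("","_head","_grip","_tip"):
            print(n,w+k,[(np.round(b["xy"],1),round(b["conf"],2)) for b in eyes.place_of(n,"supply_"+w+k)[:3]],"pred",proj(n,wx(p,pts(a)[k])))
E
```

```text
[(array([269.4, 249.4]), 0.68)] pred [271.0971 247.7532]
_head [(array([ 98.5, 214.1]), 0.74), (array([273.7, 110.2]), 0.69), (array([270.5, 248.6]), 0.29)] pred [268.8505 109.3167]
_pivot [] pred [270.723 222.925]
_grip [(array([271.8, 221.2]), 0.56)] pred [270.393  217.4556]
_tip [(array([271.5, 219.3]), 0.72), (array([270.4, 247.7]), 0.62)] pred [270.106  212.6984]
fit x,y,lever [ 0.5736 -0.2211  0.3135] [-0.0939  0.0002  0.0836 -0.0002]
[ 0.5151 -0.2242  0.1897] [ 0.6073 -1.3462  0.4864] 27.7833
top live [(array([199.8, 222.7]), 0.69)] pred [202.5515 219.1283]
top live_head [(array([188.8, 201.4]), 0.63)] pred [187.7271 203.956 ]
top live_grip [(array([192.5, 227.6]), 0.65)] pred [192.8305 226.5408]
top live_tip [(array([186.8, 235.3]), 0.41), (array([236.9, 279.9]), 0.27)] pred [188.7102 234.9428]
top idle [(array([359.2, 211.8]), 0.75), (array([284.2, 148.1]), 0.58), (array([192.5, 228.3]), 0.56)] pred [358.7722 211.9437]
top idle_head [(array([372.6, 198. ]), 0.95)] pred [370.0448 195.2151]
top idle_grip [(array([365.5, 212.4]), 0.37)] pred [364.3015 208.3961]
top idle_tip [(array([363.7, 213.1]), 0.56), (array([125.7, 244.8]), 0.39)] pred [366.1219 209.5644]
scene live [(array([254.2, 220.1]), 0.68), (array([313.9, 241.5]), 0.44), (array([289.4, 258. ]), 0.17)] pred [254.1993 217.3266]
scene live_head [] pred [253.3931 164.7224]
scene live_grip [(array([307.2, 300.4]), 0.24)] pred [243.6988 197.5013]
scene live_tip [] pred [236.3523 194.117 ]
scene idle [(array([308.3, 301. ]), 0.75), (array([232.9, 297.2]), 0.66)] pred [308.2948 301.2067]
scene idle_head [] pred [313.9038 242.8853]
scene idle_grip [(array([307.8, 279.8]), 0.51)] pred [307.5434 275.4808]
scene idle_tip [(array([304.3, 269.5]), 0.48)] pred [305.5044 268.8897]
```

Call:
{"name": "apply_moves", "arguments": {
  "steps": [0, 0, 0.3, 0, 0, 0, 45, 0, 0, 0.6, 0, 0, 0, 45, 0, 0, 0.6, 0, 0, 0, 45, 0, 0, 0.6, 0, 0, 0, 45, 0, 0, 0.6, 0, 0, 0, 45, 0, 0, 0.6, 0, 0, 0, 40, 0, 0, 0.3, 0, 0, 0, 40, 0, 0, 0, 0, 0, 0, 20, 0, 0, 0, 0, 0, 0, 10, 0, 0, 0, 0, 0, 0, 5, 0, 0, 0, 0, 0, 0, 5, 0, 0, 0, 0, 0, 0, 5]
}}

```text
t: 29.68
tool_pos: [0.5775, -0.2198, 0.1038]
orientation: [-2.967, -0.11, -0.943]
force: [-1.1, 3.8, 1.6]
opening: 0.0175
gripper_force: 8.0
```

```bash
python3 st.py "[.574,-.220,.0775]"
```

```text
t 29.6833 open 0.017507989385004384 pad 7.999633848667145 F tool [ 0.2234 -3.8331 -1.7933] F supply frame [-0.8445  3.8296  1.6058] M [0.3959 0.2924 0.2864]
grasp rel pivot [-0.0123 -0.0001  0.0512] lever 0.37437375105585846 r 0.052648755319033375
```

Call:
{"name": "apply_moves", "arguments": {
  "steps": [0.035, 0, 0.014, 0, 0, 0, 5, 0.035, 0, 0.014, 0, 0, 0, 5, 0, 0, 0, 0, 0, 0, 5]
}}

```text
t: 29.93
tool_pos: [0.5797, -0.2196, 0.1041]
orientation: [-2.968, -0.111, -0.943]
force: [-4.3, 3.9, 4.4]
opening: 0.0173
gripper_force: 8.0
```

```bash
python3 st.py "[.574,-.220,.0775]"
```

```text
t 29.9333 open 0.01733700573343698 pad 7.9999154806137085 F tool [-0.7299 -4.1889 -5.8612] F supply frame [-3.9702  4.1827  4.3791] M [0.5772 0.6565 0.3819]
grasp rel pivot [-0.0101 -0.0001  0.0515] lever 0.4168822207001058 r 0.052479586175532014
```

Call:
{"name": "apply_moves", "arguments": {
  "steps": [0.04, 0, 0.016, 0, 0, 0, 5, 0, 0, 0, 0, 0, 0, 5]
}}

```text
t: 30.1
tool_pos: [0.5805, -0.2196, 0.104]
orientation: [-2.968, -0.111, -0.941]
force: [-9.3, 2.6, 6.1]
opening: 0.0178
gripper_force: 8.0
```

```bash
python3 st.py "[.574,-.220,.0775]"
```

```text
t 30.1 open 0.01782684244495604 pad 8.0001300573349 F tool [ -3.9279  -3.3129 -10.2548] F supply frame [-9.1139  3.3102  6.1273] M [0.475  1.1319 0.4016]
grasp rel pivot [-0.0093 -0.0001  0.0514] lever 0.4319285751352243 r 0.052232511157417436
```

Call:
{"name": "apply_moves", "arguments": {
  "steps": [0.02, 0, 0, 0, 0, 0, 5, 0, 0, 0, 0, 0, 0, 40, 0, 0, 0, 0, 0, 0, 50, 0, 0, 0, 0, 0, 0, 50, 0, 0, 0, 0, 0, 0, 50, 0, 0, -0.3, 0, 0, 0, 50, 0, 0, -0.5, 0, 0, 0, 50, 0, 0, -0.6, 0, 0, 0, 50, 0, 0, -0.6, 0, 0, 0, 50, 0, 0, -0.6, 0, 0, 0, 50, 0, 0, -0.6, 0, 0, 0, 50, 0, 0, -0.5, 0, 0, 0, 50]
}}

```text
t: 31.1
tool_pos: [0.5168, -0.2249, 0.1965]
orientation: [-2.969, -0.11, -0.943]
force: [-0.1, 0.3, 0.2]
opening: 0.0464
gripper_force: 0.0
```

Call:
{"name": "apply_moves", "arguments": {
  "steps": [0, 0, 0, 0, 0, 0, 50, 0, 0, 0, 0, 0, 0, 50]
}}

```text
t: 31.27
tool_pos: [0.5177, -0.2255, 0.196]
orientation: [-2.969, -0.109, -0.945]
force: [0.9, -0.1, -0.2]
opening: 0.0466
gripper_force: 0.0
```

```bash
python3 look.py idle .37 pics/w14.png "[.574,-.220,.0775]"; python3 - <<'E'
from h import *
# ball centre: bright round blob near tip prediction, in both pictures
for f in("pics/w13.png","pics/w14.png"):
    g=cv2.medianBlur(cv2.cvtColor(cv2.imread(f),cv2.COLOR_BGR2GRAY),3)
    print(f,cv2.HoughCircles(g[170:270,230:310],cv2.HOUGH_GRADIENT,1,6,param1=120,param2=12,minRadius=7,maxRadius=20))
c=eyes.calibration("wrist")
for a in(.30,.37): print(a,proj(None,wx([.574,-.22,.0775],pts(a)["_tip"]),c)-[230,170])
E
```

```text
[(array([270.6, 249. ]), 0.92)] pred [272.0169 249.9226]
_head [(array([274.1, 116.6]), 0.73)] pred [270.0076 114.6657]
_pivot [] pred [271.6814 225.6305]
_grip [(array([270.7, 225.7]), 0.45)] pred [271.4025 220.6867]
_tip [(array([273.4, 219.9]), 0.69)] pred [271.1599 216.3867]
fit x,y,lever [ 0.5676 -0.2212  0.4187] [ 1.5457 -0.0032 -1.3004  0.0027]
[ 0.5174 -0.2241  0.1935] [-0.0587  0.3374 -0.0712] 31.5667
pics/w13.png [[[41.5 58.5 16.1]
  [45.5 52.5 12.7]
  [39.5 48.5 10.5]
  [43.5 64.5 11.6]]]
pics/w14.png [[[41.5 51.5 11.6]
  [40.5 60.5 17.2]
  [47.5 58.5 13.8]
  [44.5 65.5 12.7]
  [36.5 67.5  9.1]
  [42.5 45.5  9.1]]]
0.3 [43.595  52.0431]
0.37 [43.5751 44.5225]
```

```bash
python3 -c "
from h import *
print(robot.close_job())"
```

```text
the job is handed in; nothing more can be done
None
```

I switched the live supply off first, then the idle one on, and handed the job in at about 32 s. The idle lever tested locked. I confirmed the live lever and its collar only from the picture and the measured position. Near the collar end stops the pull briefly reached about 12 N, but neither supply showed any sign of moving or tipping.

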